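# Put the block plane away and latch its case

## Robot

A 6-joint arm with a two-finger parallel gripper is mounted at the origin on the work surface. World frame = base frame: x ahead of the robot, y to its left, z up, the work surface at z = 0. Lengths are in m, angles in degrees, forces in N, time in s.
With the tool pointing down it reaches from about 0.375 to 0.9 m from the base axis. Payload 3.1 kg.
Tool frame: the origin (TCP) lies between the finger pads; the fingertips stand 22 mm ahead of it and the grasp point (between the pads) lies 3 mm ahead of it (bot.tip_extent is the distance from the TCP to the fingertips, in m); y points along the fingers, z is the direction in which the jaws open and shut, and the axes are right-handed (so a half turn about y gives the same grasp; the last joint's range is limited). The gripper opens to 87 mm and grips with 3 to 60 N. Pads are 19 mm wide; open, the fingers measure 117 mm over their backs; the gripper's body (75 mm by 190 mm) begins 51 mm behind the grasp point.
Start: joints at [63.856, 30.224, 82.088, -0, 67.689, -10.227], TCP at [0.171, 0.601, 0.213] pointing down, gripper open.
Joint ranges: [-176.69, 176.69], [-43.24, 126.21], [12.49, 139.97], [-82, 262], [0, 151.66], [-163.58, 163.58]. Speed limits (degrees/s): [159.86, 159.86, 180, 180, 180, 180].

## Interface

Orientations are given as a 3x3 rotation matrix whose columns are the frame's x, y, z axes.
In Python, from rig import bot, eyes, models gives the robot as it stands. The module is installed in compiled form; this text tells all that it offers.
- The arm moves only by the tool arm_command, never from a script. Its arguments are lists of equal length, an entry for each row: "translation": the shift along the tool's x, y, z each as a share of 0.08 m, from -1 to 1, a list of three; "rotation": the turn, a rotation vector about the tool's x, y, z each as a share of 60 degrees, from -1 to 1, a list of three; "grip": the closure, from -1 (fully open) to 1 (shut), so that 0 is half open. In form: {"translation": [[x, y, z], ...], "rotation": [[rx, ry, rz], ...], "grip": [grip, ...]}. A call has 1 to 5 rows; each row is the pose to reach, as a shift and turn from the pose commanded when the call began, along the tool's axes at that moment; what a row does not reach only later rows make up. A row lasts 1/10 s, in which the tool goes at most 50 mm and 8.59 degrees, less where a joint would pass 70% of its speed; a pose out of reach is approached as far as the arm can. A call with a number of a shift or a turn outside -1 to 1 is refused whole. A call with a gripper value outside its range is refused whole. The fingers move at their own pace and stop on an object; the grip force is fixed at half the most. Time passes only in rows, so rows that repeat a pose let the fingers close. It gives the time, the measured TCP pose, the force and the opening at its end, in the units of the state.
- bot.read_state(): the state, without advancing time (a new reading comes with each control period).
- eyes.capture(name): name is "scene" or "top"; returns a dict with "image" (400x640x3 uint8, blue, green, red), "mtx" (3x3 intrinsics, pixels), "rvec" (rotation vector, rad) and "tvec" (3), from world to camera coordinates, as OpenCV has them. Camera axes: x right, y down, z forward; pixel columns grow to the right and rows downward; lengths in m; the calibration is good to about 2 mm. A picture is of the moment at which its call begins. There is no depth.
- bot.hand_in(): hands the job in, once; it reports no verdict.
Trained networks look in the newest picture that a camera, given by its name, has taken for a name from the list of things; names that differ only in an ending like _2 or _b are one class to them, and where a whole thing is asked for, a point or a joint stands for the part that bears it (a point fixed in the world has none). Each returns a list of dicts, best first, with "conf" (0 to 1); they miss things now and then, are a little off and sometimes report something else, mostly with a low value. They report only what shows in the picture. A call takes as long as a camera call.
- models.recognise(camera, thing): "extent" ([left, top, right, bottom] as shares, 0 to 1, of the picture: columns of its width, rows of its height, round what is visible of it).
- models.spot_point(camera, thing): "point" ([column, row] as shares, 0 to 1, of the picture: columns of its width, rows of its height: a listed point, or the origin of a listed thing).
The state is a dict: "time_s": time; "joint_positions": joint angles; "qvel": joint speeds; "tau": joint torques, N m; "position": TCP position; "tcp_rot": TCP orientation; "force": force on the tool from outside, world axes, zero at the start; "moment": the same for the moment, N m; "opening": opening from 0.0 (shut) to 1.0 (fully open).
Only numpy, scipy, OpenCV 4.12 (cv2) and the standard library are available. Lean on these libraries where they do the work, as an engineer would, in place of code of your own. Each camera call takes 0.05 s, during which the arm holds its last target. There are 200 camera calls.

## Task

Set the steel block plane sole-down in the open case on the bench without dropping it in, then push the lid down onto its seal. Swing the wire loop of the toggle latch over the keeper on the lid's front and press the lever down fully home, so that the latch pulls the lid tight and stays shut by itself; leave the brush, the glue bottle and the wood off-cut where they are.

Things in the scene. Friction and masses are not known exactly. Their poses are not given: they have to be found in the camera images.
- case: grey steel case fixed to the bench, 180 deep (its x) x 240 wide (its y) x 110 mm high without lid, walls 8 mm; origin at the centre of its underside, z up, the latch is in the middle of its front, which faces its own -x; the foam floor inside lies 35 mm above the origin
- lid (a joint): grey soft-closing lid, 180 x 240 mm, 34 mm thick: 0 is pulled fully tight, about 0.034 rad rests on the sprung seal strip of the front rim (the latch pulls it the last 6 mm down against some 30 N), 1.57 is upright, 1.75 the stop. It stays where it is left above 1.0 rad; below about 0.7 it sinks shut by itself
- lid_hinge (a point): centre of the lid's hinge line, which runs along the case's y, 90 mm behind the case's origin (case +x) and 111 mm above it. The lid's lower face passes through this line; its front edge is 180 mm from it, its outer face 34 mm from its lower face
- keeper (a point): keeper: steel hook 30 mm wide (case y) on the middle of the lid's front, open upward. The point is where the loop's bar sits in it: 7 mm out from the lid's front face, 2.5 mm above the hook's ledge. Its lip is 10 to 13 mm out from that face and 2.5 mm higher than the point. Moves with the lid; axes as the case's when the lid is shut
- lever (a joint): steel toggle lever on the case's front, turning about case y: 0 is fully home, bigger is raised, stop 2.0; stays where left. Its handle (26 wide, 4 thick, 52 mm long, tip radius 4) leans from straight down towards case -x by the value + 0.436 rad. With the loop hooked, pressing near the tip (5 to 10 N) pulls the lid from about 1.3 rad on; below 0.25 it is over centre and snaps home
- lever_pivot (a point): the lever's pivot, 16 mm out from the case's front face, 87 mm above the case's origin; the loop's pin is straight below it with the lever home, straight out with the lever at 1.57
- lever_tip (a point): axis of the lever handle's rolled tip, 52 mm from the pivot, middle of its width
- bail (a joint): the latch's wire loop, hinged on the lever by a pin 16 mm from the pivot. Value relative to the lever: 0 is hooked with the lever home, 2.36 its outward stop, where it rests at the start, leaning out above the handle. Swings freely; pushed past upright it falls against the lid's front, just above the keeper's groove, and drops into the groove as the lever is pressed
- bail_bar (a point): middle of the loop's cross bar, a 5 mm round bar 50 mm long along the case's y, 51 mm from the loop's pin; the loop's two 4 mm side wires are 46 mm apart and pass either side of the lever and the keeper
- plane: block plane: steel body 160 long (its x) x 45 wide (its y) x 32 mm high with flat sides, a round wooden front knob and a dark lever cap on top, 52 mm high in all, about 0.55 kg; origin at its centre, 26 mm above its sole, z up when it lies on its sole
- brush: bystander: wire hand brush, wooden back, 130 x 36 x 44 mm, lying on its bristles; origin at the centre of its underside
- glue: bystander: white glue bottle, 64 mm diameter, 160 mm high; origin at the centre of its underside
- offcut: bystander: pine off-cut, 110 x 45 x 22 mm; origin at the centre of its underside

How it is judged (in metres and radians):
On the way, in this order (a step that is already met when the one before it is completed fails the run):
1. the plane lies sole-down on the foam inside the case, with the lid still open (x of plane in the frame of case between -0.065 and 0.065 m and y of plane in the frame of case between -0.095 and 0.095 m and z of plane in the frame of case between 0.054 and 0.068 m and angle between plane's own z axis and vertical below 0.15 rad and value of joint lid above 0.8 rad and contact force between the fingers and plane below 0.5 N), for 0.2 s.
2. the lid is down on its seal (value of joint lid below 0.05 rad), for 0.2 s.
3. the loop's bar is over the keeper's lip, between it and the lid, with the lever still raised (value of joint lid below 0.05 rad and x of bail_bar in the frame of keeper above -0.004 m and z of bail_bar in the frame of keeper between -0.004 and 0.02 m and value of joint lever above 0.8 rad), for 0.2 s.
At the end, for the whole second after the job is handed in: Plane sole-down on the foam (level to 0.15 rad), its centre within 65 mm (case x) and 95 mm (case y) of the case's middle; loop's bar in the keeper (6 mm), lever home (below 0.15 rad), lid pulled tight (below 0.016 rad), at rest (x of plane in the frame of case between -0.065 and 0.065 m and y of plane in the frame of case between -0.095 and 0.095 m and z of plane in the frame of case between 0.054 and 0.068 m and angle between plane's own z axis and vertical below 0.15 rad and value of joint lever below 0.15 rad and value of joint lid below 0.016 rad and distance between bail_bar and keeper below 0.006 m and velocity of joint lever below 0.1 rad/s and linear speed of plane below 0.03 m/s); the robot touches nothing.
It fails at once if the brush is shoved more than 40 mm or tipped over (distance of brush from where it was at the start of the episode above 0.04 m or angle between brush's own z axis and vertical above 0.5 rad).
It fails at once if the glue bottle is shoved more than 40 mm or tipped over (distance of glue from where it was at the start of the episode above 0.04 m or angle between glue's own z axis and vertical above 0.5 rad).
It fails at once if the wood off-cut is shoved more than 40 mm or tipped over (distance of offcut from where it was at the start of the episode above 0.04 m or angle between offcut's own z axis and vertical above 0.5 rad).
It fails at once if the plane is dropped into the case (it moves faster than 0.7 m/s there) (linear speed of plane above 0.7 m/s and z of plane in the frame of case below 0.12 m and x of plane in the frame of case between -0.09 and 0.09 m and y of plane in the frame of case between -0.12 and 0.12 m).
It also fails if it takes over 70 s, if anything falls off the work surface, if the arm or the gripper's body presses on something with over 40 N, if the wrist force passes 120 N, or if a joint passes its speed limit or range.

## Working session

There is one attempt and no reset: what is moved stays moved. The work goes in short steps, Python scripts to look and compute and a tool call to move; the robot and the scene stay as the last step left them, time stands still between calls to the robot, and variables do not carry over. Pictures are saved under pics/ and viewed, about 8 in all and at most 12, crops included, and the job is handed in when it is done.

Besides the shell and the picture viewer there is one more tool, called after "Request:" by a JSON object that holds its "name" and its "arguments", one argument or row to a line. arm_command: Moves the arm, as the interface text tells. Shift numbers are shares of 0.08 m and turn numbers shares of 60 degrees, none past 1 either way. Its arguments: {"type":"object","properties":{"translation":{"type":"array"},"rotation":{"type":"array"},"grip":{"type":"array"}},"required":["translation","rotation","grip"]}

```bash
mkdir -p pics; cat > h.py <<'E'
import numpy as np, cv2
from rig import bot, eyes, models
def cap(n,f=None):
    c=eyes.capture(n)
    if f: cv2.imwrite('pics/'+f,c['image'])
    return c
def P(c):
    R=cv2.Rodrigues(np.array(c['rvec'],float))[0]; return np.array(c['mtx'])@np.c_[R,np.array(c['tvec']).reshape(3,1)]
def px(c,X):
    q=P(c)@np.r_[X,1]; return q[:2]/q[2]
def atz(c,uv,z):
    M=P(c); H=np.c_[M[:,0],M[:,1],M[:,2]*z+M[:,3]]; w=np.linalg.solve(H,[uv[0],uv[1],1]); return np.r_[w[:2]/w[2],z]
def tri(c1,u1,c2,u2):
    X=cv2.triangulatePoints(P(c1),P(c2),np.array(u1,float).reshape(2,1),np.array(u2,float).reshape(2,1))[:,0]; return X[:3]/X[3]
def pt(cam,t):
    r=models.spot_point(cam,t); return [(np.round(np.array(d['point'])*[640,400],1),round(d['conf'],2)) for d in r[:2]]
def ext(cam,t):
    r=models.recognise(cam,t); return [(np.round(np.array(d['extent'])*[640,400,640,400],0),round(d['conf'],2)) for d in r[:2]]
E
python3 - <<'E'
from h import *
a=cap('scene','s0.png'); b=cap('top','t0.png')
for c in (a,b):
    R=cv2.Rodrigues(np.array(c['rvec']))[0]; print('cam',-R.T@np.array(c['tvec']).ravel(), c['mtx'][0][0])
for t in ['case','lid_hinge','keeper','lever_pivot','lever_tip','bail_bar','plane','brush','glue','offcut']:
    p=pt('scene',t);q=pt('top',t); print(t,p,q)
    if p and q:
        X=tri(a,p[0][0],b,q[0][0]); print('   ',X.round(4),'err',np.round(px(a,X)-p[0][0],1))
for t in ['plane','lid','case']: print(t,ext('scene',t),ext('top',t))
print(bot.read_state()['tcp_rot'])
E
```

```text
cam [1.15920073 0.49461361 1.06348414] 493.7431519972019
cam [ 0.44011297 -0.14874388  0.88079949] 362.37015216377694
case [(array([372.5, 272.7]), 0.76), (array([408.8, 164.9]), 0.46)] [(array([231.9, 208.5]), 0.96)]
    [ 0.5628  0.0594 -0.0131] err [1. 0.]
lid_hinge [(array([397.6, 223.9]), 0.89)] [(array([226.5, 239.1]), 0.74)]
    [0.4771 0.0438 0.104 ] err [-0.3  0. ]
keeper [(array([411.7, 167.9]), 0.87), (array([278.2, 182.4]), 0.4)] [(array([198.9, 235.4]), 0.64), (array([211.8, 128. ]), 0.27)]
    [0.4707 0.0436 0.2957] err [-1.2  0.1]
lever_pivot [(array([351.3, 281. ]), 0.6)] [(array([214. , 153.5]), 0.65)]
    [0.6732 0.0839 0.0885] err [0.8 0.1]
lever_tip [(array([242.8, 233.2]), 0.7)] [(array([211.4, 132.5]), 0.64)]
    [ 0.7926 -0.03    0.2557] err [34.9  0.4]
bail_bar [(array([345.8, 275.6]), 0.4)] [(array([229.4, 237.5]), 0.56), (array([207.6, 130.8]), 0.45)]
    [ 0.5597  0.024  -0.0631] err [17.3 -1.4]
plane [(array([278.9, 184. ]), 0.97)] [(array([392.3, 206.9]), 0.58)]
    [ 0.566  -0.3299  0.0155] err [-0.2 -0. ]
brush [(array([243. , 230.3]), 0.78)] [(array([370.2, 135.8]), 0.88)]
    [ 7.437e-01 -2.730e-01 -3.000e-04] err [-1.9 -0.7]
glue [(array([271.5, 274.8]), 0.88)] [(array([296.5, 126.1]), 0.61)]
    [ 0.7727 -0.0963  0.0067] err [0.7 0.2]
offcut [(array([324. , 144.7]), 0.87), (array([375. , 272.7]), 0.24)] [(array([413.7, 303.8]), 0.93), (array([226.6, 237.7]), 0.7)]
    [ 0.3414 -0.3793  0.0064] err [0.2 0. ]
plane [(array([253., 167., 309., 199.]), 0.89)] [(array([374., 174., 411., 244.]), 0.93)]
lid [] [(array([126., 219., 286., 267.]), 0.77)]
case [(array([313., 145., 460., 325.]), 0.9)] [(array([126., 130., 289., 261.]), 0.62)]
[[ 9.61671647e-01  1.16359237e-05  2.74203652e-01]
 [-2.74203652e-01  2.79137129e-05  9.61671647e-01]
 [ 3.53589585e-06 -1.00000000e+00  3.00344391e-05]]
```

```bash
python3 - <<'E'
import cv2,numpy as np
s=cv2.imread('pics/s0.png');t=cv2.imread('pics/t0.png')
A=cv2.resize(s[120:340,200:500],None,fx=2.6,fy=2.6,interpolation=cv2.INTER_CUBIC)
B=cv2.resize(t[110:330,110:440],None,fx=2.4,fy=2.4,interpolation=cv2.INTER_CUBIC)
cv2.imwrite('pics/s0c.png',A);cv2.imwrite('pics/t0c.png',B)
E
```

```text
(no output)
```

View pics/s0c.png

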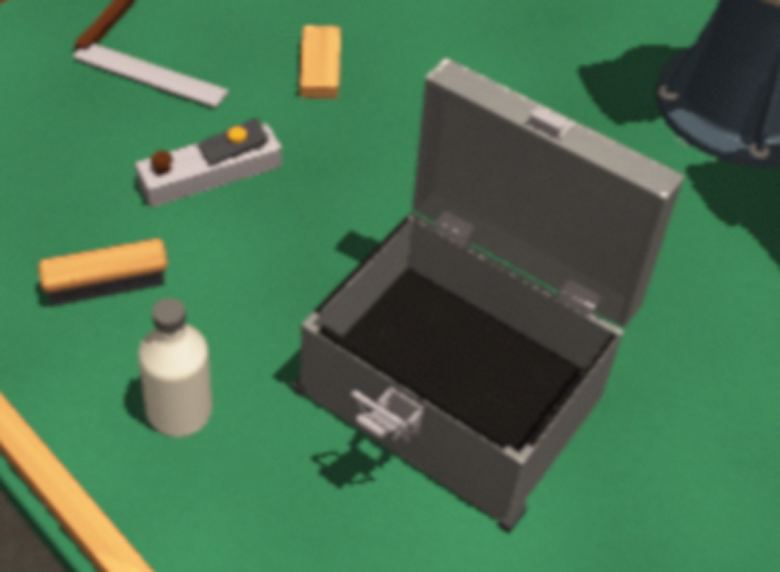

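View pics/t0c.png

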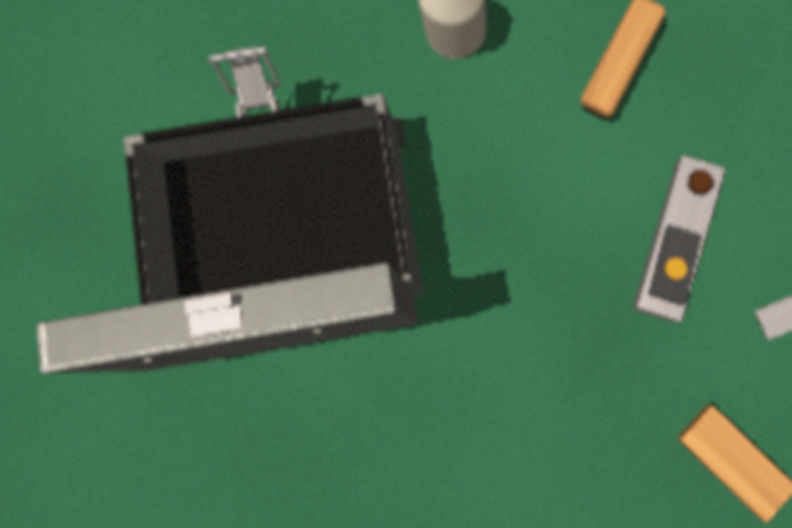

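The scene crop shows the plane free-standing with its knob end toward +x. The case is open with the lid upright on the robot's side. The latch sits at world +x, with the lever raised and the loop leaning out. In the top crop the plane runs from crop (659,312) to (702,165), which already lines up with the tool's x axis. The case front edge runs from (125,140) to (385,97). I'll go high over the lid to the plane.

Request:
{"name": "arm_command", "arguments": {
  "translation": [
    [1,-0.8,-1],
    [1,-0.8,-1],
    [1,-0.8,-1]
  ],
  "rotation": [
    [0,0,0],
    [0,0,0],
    [0,0,0]
  ],
  "grip": [-1,-1,-1]
}}

```text
time_s: 1.7
position: [0.2274, 0.5005, 0.2783]
tcp_rot: [[0.962, 0.001, 0.275], [-0.275, 0.0, 0.962], [0.001, -1.0, 0.001]]
force: [0.3, 0.1, 0.7]
opening: 0.999
```

Request:
{"name": "arm_command", "arguments": {
  "translation": [
    [1,-0.8,-1],
    [1,-0.8,-1],
    [1,-0.8,-1]
  ],
  "rotation": [
    [0,0,0],
    [0,0,0],
    [0,0,0]
  ],
  "grip": [-1,-1,-1]
}}

```text
time_s: 2.0
position: [0.2827, 0.4015, 0.3429]
tcp_rot: [[0.961, 0.003, 0.276], [-0.276, 0.001, 0.961], [0.002, -1.0, 0.002]]
force: [-0.3, 0.5, -0.1]
opening: 1.0
```

Request:
{"name": "arm_command", "arguments": {
  "translation": [
    [1,-0.8,-1],
    [1,-0.8,-1],
    [1,-0.8,-1]
  ],
  "rotation": [
    [0,0,0],
    [0,0,0],
    [0,0,0]
  ],
  "grip": [-1,-1,-1]
}}

```text
time_s: 2.3
position: [0.3378, 0.3025, 0.407]
tcp_rot: [[0.961, 0.003, 0.276], [-0.276, 0.001, 0.961], [0.003, -1.0, 0.002]]
force: [0.0, -0.3, -0.2]
opening: 1.003
```

```bash
python3 - <<'E'
from h import *
b=cap('top')
# rim corners z=.11 (front left/right), crop->px
for n,(u,v),z in [('FL(+y)',(125,141),.11),('FR',(386,97),.11),('BR',(413,325),.11),('hL',(44,372),.291),('hR',(390,312),.29),('lidinnerL',(40,325),.291),('lidinnerR',(388,265),.291),
  ('p_fl',(682,155),.032),('p_fr',(724,167),.032),('p_rr',(681,321),.032),('p_rl',(637,306),.032)]:
    print(n,atz(b,(110+u/2.4,110+v/2.4),z).round(4))
E
```

```text
FL(+y) [0.6282 0.1911 0.11  ]
FR [ 0.6739 -0.045   0.11  ]
BR [ 0.4666 -0.0767  0.11  ]
hL [0.425  0.1511 0.291 ]
hR [ 0.4689 -0.0777  0.29  ]
lidinnerL [0.456  0.1571 0.291 ]
lidinnerR [ 0.5006 -0.0753  0.291 ]
p_fl [ 0.6427 -0.333   0.032 ]
p_fr [ 0.6311 -0.3747  0.032 ]
p_rr [ 0.4777 -0.3289  0.032 ]
p_rl [ 0.4914 -0.2864  0.032 ]
```

Request:
{"name": "arm_command", "arguments": {
  "translation": [
    [1,0,-1],
    [1,0,-1],
    [1,0,-1]
  ],
  "rotation": [
    [0,0,0],
    [0,0,0],
    [0,0,0]
  ],
  "grip": [-1,-1,-1]
}}

```text
time_s: 2.65
position: [0.3931, 0.2025, 0.4049]
tcp_rot: [[0.96, 0.001, 0.278], [-0.278, -0.002, 0.96], [0.002, -1.0, -0.001]]
force: [-0.6, 0.3, 0.6]
opening: 1.002
```

Request:
{"name": "arm_command", "arguments": {
  "translation": [
    [1,0,-1],
    [1,0,-1],
    [1,0,-1]
  ],
  "rotation": [
    [0,0,0],
    [0,0,0],
    [0,0,0]
  ],
  "grip": [-1,-1,-1]
}}

```text
time_s: 2.95
position: [0.4483, 0.1037, 0.4046]
tcp_rot: [[0.96, 0.001, 0.278], [-0.278, -0.001, 0.96], [0.001, -1.0, -0.001]]
force: [-1.3, 1.1, 0.1]
opening: 1.001
```

Request:
{"name": "arm_command", "arguments": {
  "translation": [
    [1,0,-1],
    [1,0,-1],
    [1,0,-1]
  ],
  "rotation": [
    [0,0,0],
    [0,0,0],
    [0,0,0]
  ],
  "grip": [-1,-1,-1]
}}

```text
time_s: 3.25
position: [0.5033, 0.005, 0.4044]
tcp_rot: [[0.961, 0.0, 0.278], [-0.278, -0.001, 0.961], [0.001, -1.0, -0.001]]
force: [-0.3, 1.5, -0.2]
opening: 0.998
```

Request:
{"name": "arm_command", "arguments": {
  "translation": [
    [1,0,-1],
    [1,0,-1],
    [1,0,-1]
  ],
  "rotation": [
    [0,0,0],
    [0,0,0],
    [0,0,0]
  ],
  "grip": [-1,-1,-1]
}}

```text
time_s: 3.55
position: [0.5581, -0.0937, 0.404]
tcp_rot: [[0.961, 0.0, 0.277], [-0.277, -0.001, 0.961], [0.0, -1.0, -0.001]]
force: [-0.4, -0.3, -0.2]
opening: 0.999
```

Request:
{"name": "arm_command", "arguments": {
  "translation": [
    [1,0.5,-1],
    [1,0.5,-1],
    [1,0.5,-1]
  ],
  "rotation": [
    [0,0,0],
    [0,0,0],
    [0,0,0]
  ],
  "grip": [-1,-1,-1]
}}

```text
time_s: 3.85
position: [0.6119, -0.1911, 0.3621]
tcp_rot: [[0.961, -0.003, 0.276], [-0.276, 0.002, 0.961], [-0.003, -1.0, 0.001]]
force: [-0.8, 1.1, -0.0]
opening: 0.999
```

Request:
{"name": "arm_command", "arguments": {
  "translation": [
    [-0.1,1,-1],
    [-0.1,1,-1],
    [-0.1,1,-1]
  ],
  "rotation": [
    [0,0,0],
    [0,0,0],
    [0,0,0]
  ],
  "grip": [-1,-1,-1]
}}

```text
time_s: 4.15
position: [0.5785, -0.2642, 0.2804]
tcp_rot: [[0.961, -0.008, 0.276], [-0.276, 0.005, 0.961], [-0.009, -1.0, 0.003]]
force: [0.2, 0.4, 0.5]
opening: 1.0
```

Request:
{"name": "arm_command", "arguments": {
  "translation": [
    [0,1,-0.84],
    [0,1,-0.84],
    [0,1,-0.84],
    [0,1,-0.84]
  ],
  "rotation": [
    [0,0,0],
    [0,0,0],
    [0,0,0],
    [0,0,0]
  ],
  "grip": [-1,-1,-1,-1]
}}

```text
time_s: 4.55
position: [0.5633, -0.328, 0.2043]
tcp_rot: [[0.961, -0.001, 0.275], [-0.275, 0.003, 0.961], [-0.002, -1.0, 0.002]]
force: [0.3, 0.6, -0.2]
opening: 0.998
```

```bash
python3 - <<'E'
from h import *
a=cap('scene'); b=cap('top','t1.png')
p=pt('scene','plane');q=pt('top','plane');print(p,q)
if p and q: print(tri(a,p[0][0],b,q[0][0]))
if p: print(atz(a,p[0][0],.026))
if q: print(atz(b,q[0][0],.026))
s=bot.read_state();print(s['position'],s['joint_positions'])
E
```

```text
[(array([278.5, 180.4]), 0.86)] []
[ 0.56351576 -0.33345476  0.026     ]
[ 0.56499723 -0.32826515  0.20732115] [-3.99559616e+01  3.26950701e+01  7.82451092e+01  4.14537898e-02
  6.88355909e+01 -1.14161106e+02]
```

Request:
{"name": "arm_command", "arguments": {
  "translation": [
    [-0.03,1,-0.05],
    [-0.03,1,-0.05]
  ],
  "rotation": [
    [0,0,0],
    [0,0,0]
  ],
  "grip": [-1,-1]
}}

```text
time_s: 4.95
position: [0.5608, -0.3315, 0.1255]
tcp_rot: [[0.962, 0.002, 0.273], [-0.273, -0.001, 0.962], [0.002, -1.0, -0.001]]
force: [-0.4, 0.0, -1.0]
opening: 1.0
```

Request:
{"name": "arm_command", "arguments": {
  "translation": [
    [0,0.5,0],
    [0,0.9,0],
    [0,1,0],
    [0,1,0]
  ],
  "rotation": [
    [0,0,0],
    [0,0,0],
    [0,0,0],
    [0,0,0]
  ],
  "grip": [-1,-1,-1,-1]
}}

```text
time_s: 5.35
position: [0.5603, -0.3317, 0.0449]
tcp_rot: [[0.962, -0.0, 0.273], [-0.273, 0.001, 0.962], [-0.001, -1.0, 0.0]]
force: [0.5, 0.3, 0.4]
opening: 0.996
```

Request:
{"name": "arm_command", "arguments": {
  "translation": [
    [0,0.1,0],
    [0,0.21,0],
    [0,0.21,0]
  ],
  "rotation": [
    [0,0,0],
    [0,0,0],
    [0,0,0]
  ],
  "grip": [-1,-1,-1]
}}

```text
time_s: 5.65
position: [0.5598, -0.3323, 0.0281]
tcp_rot: [[0.962, -0.0, 0.274], [-0.274, 0.0, 0.962], [-0.0, -1.0, 0.0]]
force: [-0.4, -0.2, -0.3]
opening: 0.997
```

Request:
{"name": "arm_command", "arguments": {
  "translation": [
    [0,0,0],
    [0,0,0],
    [0,0,0],
    [0,0,0],
    [0,0,0]
  ],
  "rotation": [
    [0,0,0],
    [0,0,0],
    [0,0,0],
    [0,0,0],
    [0,0,0]
  ],
  "grip": [1,1,1,1,1]
}}

```text
time_s: 6.15
position: [0.5599, -0.3326, 0.0282]
tcp_rot: [[0.962, 0.0, 0.274], [-0.274, -0.0, 0.962], [0.0, -1.0, -0.0]]
force: [0.6, 0.2, 0.4]
opening: 0.63
```

Request:
{"name": "arm_command", "arguments": {
  "translation": [
    [0,0,0],
    [0,0,0],
    [0,0,0],
    [0,0,0],
    [0,0,0]
  ],
  "rotation": [
    [0,0,0],
    [0,0,0],
    [0,0,0],
    [0,0,0],
    [0,0,0]
  ],
  "grip": [1,1,1,1,1]
}}

```text
time_s: 6.65
position: [0.5598, -0.3315, 0.028]
tcp_rot: [[0.962, -0.0, 0.274], [-0.274, 0.001, 0.962], [-0.001, -1.0, 0.001]]
force: [1.4, 2.5, 1.5]
opening: 0.383
```

Request:
{"name": "arm_command", "arguments": {
  "translation": [
    [0,0,0],
    [0,0,0],
    [0,0,0]
  ],
  "rotation": [
    [0,0,0],
    [0,0,0],
    [0,0,0]
  ],
  "grip": [1,1,1]
}}

```text
time_s: 6.95
position: [0.5597, -0.3322, 0.028]
tcp_rot: [[0.962, -0.0, 0.274], [-0.274, 0.001, 0.962], [-0.001, -1.0, 0.0]]
force: [0.4, 3.5, 2.0]
opening: 0.384
```

Request:
{"name": "arm_command", "arguments": {
  "translation": [
    [0,-0.2,0],
    [0,-0.4,0],
    [0,-0.6,0],
    [0,-0.8,0],
    [0,-0.8,0]
  ],
  "rotation": [
    [0,0,0],
    [0,0,0],
    [0,0,0],
    [0,0,0],
    [0,0,0]
  ],
  "grip": [1,1,1,1,1]
}}

```text
time_s: 7.45
position: [0.5618, -0.3347, 0.0959]
tcp_rot: [[0.962, 0.006, 0.274], [-0.274, -0.006, 0.962], [0.007, -1.0, -0.004]]
force: [0.9, -0.2, -5.5]
opening: 0.378
```

```bash
python3 - <<'E'
from h import *
a=cap('scene'); s=bot.read_state(); print(s['opening'],s['force'],s['position'])
print(pt('scene','plane'),ext('scene','plane'))
A=cv2.resize(a['image'][120:220,210:360],None,fx=4,fy=4,interpolation=cv2.INTER_CUBIC)
cv2.imwrite('pics/s1c.png',A)
E
```

```text
0.3804936213908561 [-1.19361694 -0.13084217 -6.2424842 ] [ 0.56103092 -0.3339678   0.09441924]
[(array([276.4, 162.3]), 0.89)] [(array([248., 155., 305., 184.]), 0.91)]
```

View pics/s1c.png

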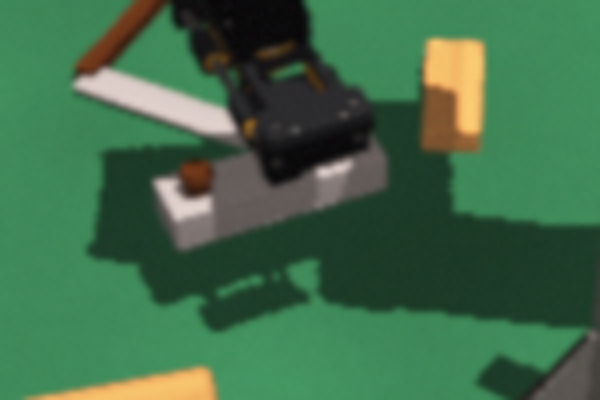

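Plane is lifted level; the force reading of 5.5 N matches its weight. Rise and turn clear of everything, then traverse in the case frame.

Request:
{"name": "arm_command", "arguments": {
  "translation": [
    [0,-0.3,0],
    [0,-0.6,0],
    [0,-0.9,0],
    [0,-1,0],
    [0,-1,0]
  ],
  "rotation": [
    [0,0.14,0],
    [0,0.28,0],
    [0,0.42,0],
    [0,0.56,0],
    [0,0.7,0]
  ],
  "grip": [1,1,1,1,1]
}}

```text
time_s: 8.1
position: [0.5602, -0.3329, 0.1731]
tcp_rot: [[0.526, 0.001, 0.85], [-0.85, -0.001, 0.526], [0.002, -1.0, 0.0]]
force: [0.0, -0.7, -6.4]
opening: 0.378
```

Request:
{"name": "arm_command", "arguments": {
  "translation": [
    [0,-0.2,0],
    [0,-0.4,0],
    [0,-0.4,0],
    [0,-0.4,0]
  ],
  "rotation": [
    [0,0.13,0],
    [0,0.26,0],
    [0,0.35,0],
    [0,0.35,0]
  ],
  "grip": [1,1,1,1]
}}

```text
time_s: 8.5
position: [0.5593, -0.3322, 0.2034]
tcp_rot: [[0.192, -0.001, 0.981], [-0.981, 0.001, 0.192], [-0.001, -1.0, -0.001]]
force: [-0.3, 0.1, -6.0]
opening: 0.386
```

Request:
{"name": "arm_command", "arguments": {
  "translation": [
    [-0.3,0,0.2],
    [-0.6,0,0.4],
    [-0.96,0,0.55],
    [-0.96,0,0.55]
  ],
  "rotation": [
    [0,0,0],
    [0,0,0],
    [0,0,0],
    [0,0,0]
  ],
  "grip": [1,1,1,1]
}}

```text
time_s: 8.9
position: [0.5874, -0.243, 0.2022]
tcp_rot: [[0.198, -0.004, 0.98], [-0.98, 0.006, 0.198], [-0.007, -1.0, -0.003]]
force: [-0.6, 1.1, -6.3]
opening: 0.383
```

Request:
{"name": "arm_command", "arguments": {
  "translation": [
    [-0.3,0,0.2],
    [-0.6,0,0.4],
    [-0.96,0,0.55],
    [-0.96,0,0.55]
  ],
  "rotation": [
    [0,0,0],
    [0,0,0],
    [0,0,0],
    [0,0,0]
  ],
  "grip": [1,1,1,1]
}}

```text
time_s: 9.3
position: [0.6159, -0.16, 0.2025]
tcp_rot: [[0.198, -0.004, 0.98], [-0.98, 0.005, 0.198], [-0.005, -1.0, -0.003]]
force: [-0.3, 0.1, -5.9]
opening: 0.38
```

```bash
python3 - <<'E'
from h import *
s=bot.read_state(); print(s['opening'],s['force'],s['position'],s['tcp_rot'],s['joint_positions'])
E
```

```text
0.38016692590025614 [-0.3087652   0.11312495 -5.92254718] [ 0.61594907 -0.15997933  0.2024864 ] [[ 0.19768005 -0.0035632   0.98026012]
 [-0.98025182  0.00477274  0.19769572]
 [-0.00538295 -0.99998226 -0.00254935]] [-24.68677298  31.86423602  80.75012385   0.17640851  67.6854469
 -36.15606844]
```

Request:
{"name": "arm_command", "arguments": {
  "translation": [
    [-0.3,0,0],
    [-0.6,0,0],
    [-0.93,0,0.03],
    [-0.93,0,0.03]
  ],
  "rotation": [
    [0,0,0],
    [0,0,0],
    [0,0,0],
    [0,0,0]
  ],
  "grip": [1,1,1,1]
}}

```text
time_s: 9.7
position: [0.6025, -0.0878, 0.2028]
tcp_rot: [[0.196, -0.005, 0.981], [-0.981, 0.004, 0.196], [-0.004, -1.0, -0.004]]
force: [-0.1, 0.6, -6.3]
opening: 0.382
```

Request:
{"name": "arm_command", "arguments": {
  "translation": [
    [-0.3,0,0],
    [-0.6,0,0],
    [-0.93,0,0],
    [-0.93,0,0]
  ],
  "rotation": [
    [0,0,0],
    [0,0,0],
    [0,0,0],
    [0,0,0]
  ],
  "grip": [1,1,1,1]
}}

```text
time_s: 10.1
position: [0.5883, -0.0157, 0.2031]
tcp_rot: [[0.196, -0.004, 0.981], [-0.981, 0.002, 0.196], [-0.003, -1.0, -0.004]]
force: [-0.7, -0.1, -5.8]
opening: 0.384
```

Request:
{"name": "arm_command", "arguments": {
  "translation": [
    [-0.3,0,0],
    [-0.6,0,0],
    [-0.93,0,0],
    [-0.93,0,0]
  ],
  "rotation": [
    [0,0,0],
    [0,0,0],
    [0,0,0],
    [0,0,0]
  ],
  "grip": [1,1,1,1]
}}

```text
time_s: 10.5
position: [0.5746, 0.0567, 0.2033]
tcp_rot: [[0.196, -0.003, 0.981], [-0.981, 0.002, 0.196], [-0.002, -1.0, -0.003]]
force: [-0.7, -0.1, -5.4]
opening: 0.383
```

```bash
python3 - <<'E'
from h import *
a=cap('scene'); s=bot.read_state(); print(s['opening'],s['force'],s['position'],s['tcp_rot'])
print(pt('scene','keeper'),pt('scene','lever_tip'),pt('scene','bail_bar'))
cv2.imwrite('pics/s2c.png',cv2.resize(a['image'][60:340,260:510],None,fx=2.1,fy=2.1,interpolation=cv2.INTER_CUBIC))
E
```

```text
0.3832907614921302 [-0.1682169  -1.65362792 -5.7102802 ] [0.57553939 0.05482927 0.20349935] [[ 1.95393937e-01 -1.33527653e-03  9.80723930e-01]
 [-9.80724653e-01 -8.81247461e-04  1.95392881e-01]
 [ 6.03356945e-04 -9.99998720e-01 -1.48172902e-03]]
[(array([409.5, 164.5]), 0.8)] [(array([342.8, 284.6]), 0.47), (array([242.9, 231.4]), 0.43)] [(array([345., 281.]), 0.55)]
```

View pics/s2c.png

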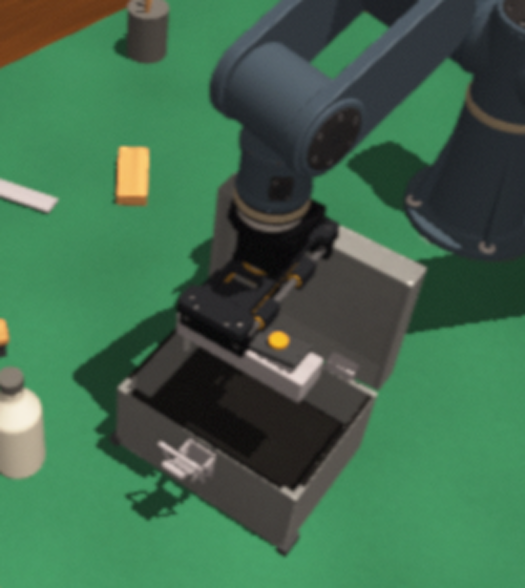

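```bash
python3 - <<'E'
from h import *
from scipy.optimize import least_squares
a=cap('scene')
M=P(a);
def atx(uv,x):
    H=np.c_[M[:,1],M[:,2],M[:,0]*x+M[:,3]]; w=np.linalg.solve(H,[uv[0],uv[1],1]); return w[:2]/w[2]
f=lambda u,v:(260+u/2.1,60+v/2.1)
print('hub centre y,z',atx(f(333,135),.575),'hub low',atx(f(300,180),.575),'bracket ring',atx(f(270,205),.575))
print('TCP px crop',(px(a,[.575,.055,.203])-[260,60])*2.1)
D=[([63.856,30.224,82.088],.6249,.213),([-39.96,32.693,78.245],.6533,.2073),([-24.69,31.864,80.75],.6364,.2025)]
# lid top corners at z~.29: far-left (222,180), right front(425,268)
for u,v in [(222,180),(425,268),(410,290)]: print('lid',atz(a,f(u,v),.291))
E
```

```text
hub centre y,z [0.1095619  0.51625673] hub low [0.08532312 0.45023755] bracket ring [0.05710641 0.40002629]
TCP px crop [246.82317119 337.94412416]
lid [ 0.48978942 -0.07792646  0.291     ]
lid [0.42707114 0.15528108 0.291     ]
lid [0.46364562 0.16438892 0.291     ]
```

Request:
{"name": "arm_command", "arguments": {
  "translation": [
    [0,0.3,0],
    [0,0.6,0],
    [0,0.9,0],
    [0,1,0],
    [0,1,0]
  ],
  "rotation": [
    [0,0,0],
    [0,0,0],
    [0,0,0],
    [0,0,0],
    [0,0,0]
  ],
  "grip": [1,1,1,1,1]
}}

```text
time_s: 11.25
position: [0.5754, 0.0539, 0.1228]
tcp_rot: [[0.191, -0.003, 0.981], [-0.982, 0.0, 0.191], [-0.001, -1.0, -0.003]]
force: [0.3, -0.4, -5.1]
opening: 0.385
```

Request:
{"name": "arm_command", "arguments": {
  "translation": [
    [0,0.2,0],
    [0,0.4,0],
    [0,0.55,0],
    [0,0.68,0],
    [0,0.68,0]
  ],
  "rotation": [
    [0,0,0],
    [0,0,0],
    [0,0,0],
    [0,0,0],
    [0,0,0]
  ],
  "grip": [1,1,1,1,1]
}}

```text
time_s: 11.75
position: [0.5756, 0.0545, 0.0688]
tcp_rot: [[0.192, -0.002, 0.981], [-0.981, 0.0, 0.192], [-0.0, -1.0, -0.002]]
force: [-0.3, 0.1, -5.8]
opening: 0.377
```

Request:
{"name": "arm_command", "arguments": {
  "translation": [
    [0,0.03,0],
    [0,0.04,0]
  ],
  "rotation": [
    [0,0,0],
    [0,0,0]
  ],
  "grip": [1,1]
}}

```text
time_s: 11.95
position: [0.5768, 0.0546, 0.0669]
tcp_rot: [[0.192, 0.001, 0.981], [-0.981, -0.0, 0.192], [0.0, -1.0, 0.001]]
force: [-0.7, -0.0, -5.9]
opening: 0.38
```

Request:
{"name": "arm_command", "arguments": {
  "translation": [
    [0,0.02,0],
    [0,0.03,0]
  ],
  "rotation": [
    [0,0,0],
    [0,0,0]
  ],
  "grip": [1,1]
}}

```text
time_s: 12.15
position: [0.5764, 0.0547, 0.0644]
tcp_rot: [[0.192, 0.001, 0.981], [-0.981, -0.0, 0.192], [0.0, -1.0, 0.001]]
force: [-0.1, -0.1, -5.9]
opening: 0.384
```

Request:
{"name": "arm_command", "arguments": {
  "translation": [
    [0,0.015,0],
    [0,0.015,0]
  ],
  "rotation": [
    [0,0,0],
    [0,0,0]
  ],
  "grip": [1,1]
}}

```text
time_s: 12.35
position: [0.5763, 0.0547, 0.0631]
tcp_rot: [[0.192, 0.001, 0.981], [-0.981, -0.0, 0.192], [0.0, -1.0, 0.001]]
force: [0.6, 1.0, -4.8]
opening: 0.386
```

Request:
{"name": "arm_command", "arguments": {
  "translation": [
    [0,0.012,0],
    [0,0.012,0]
  ],
  "rotation": [
    [0,0,0],
    [0,0,0]
  ],
  "grip": [1,1]
}}

```text
time_s: 12.55
position: [0.5763, 0.0547, 0.063]
tcp_rot: [[0.192, 0.001, 0.981], [-0.981, -0.0, 0.192], [0.0, -1.0, 0.001]]
force: [-3.2, -0.6, 3.8]
opening: 0.383
```

Request:
{"name": "arm_command", "arguments": {
  "translation": [
    [0,0,0],
    [0,0,0],
    [0,0,0],
    [0,0,0],
    [0,0,0]
  ],
  "rotation": [
    [0,0,0],
    [0,0,0],
    [0,0,0],
    [0,0,0],
    [0,0,0]
  ],
  "grip": [-0.6,-0.6,-0.6,-0.6,-0.6]
}}

```text
time_s: 13.05
position: [0.5763, 0.0546, 0.0618]
tcp_rot: [[0.192, 0.0, 0.981], [-0.981, -0.0, 0.192], [0.0, -1.0, 0.0]]
force: [-0.2, -0.0, 0.4]
opening: 0.744
```

Request:
{"name": "arm_command", "arguments": {
  "translation": [
    [0,0,0],
    [0,0,0],
    [0,-0.3,0],
    [0,-0.6,0],
    [0,-1,0]
  ],
  "rotation": [
    [0,0,0],
    [0,0,0],
    [0,0,0],
    [0,0,0],
    [0,0,0]
  ],
  "grip": [-0.6,-0.6,-0.6,-0.6,-0.6]
}}

```text
time_s: 13.55
position: [0.575, 0.0547, 0.1416]
tcp_rot: [[0.192, -0.003, 0.981], [-0.981, 0.0, 0.192], [-0.001, -1.0, -0.003]]
force: [0.8, 0.2, -0.4]
opening: 0.797
```

Request:
{"name": "arm_command", "arguments": {
  "translation": [
    [0,-0.5,0],
    [0,-1,0],
    [0,-1,0]
  ],
  "rotation": [
    [0,0,0],
    [0,0,0],
    [0,0,0]
  ],
  "grip": [-0.6,-0.6,-0.6]
}}

```text
time_s: 13.85
position: [0.5802, 0.0544, 0.228]
tcp_rot: [[0.192, 0.013, 0.981], [-0.981, -0.001, 0.192], [0.004, -1.0, 0.013]]
force: [0.5, 0.3, 0.0]
opening: 0.798
```

Request:
{"name": "arm_command", "arguments": {
  "translation": [
    [0,-0.5,0],
    [0,-1,0],
    [0,-1,0]
  ],
  "rotation": [
    [0,0,0],
    [0,0,0],
    [0,0,0]
  ],
  "grip": [-0.6,-0.6,-0.6]
}}

```text
time_s: 14.15
position: [0.5794, 0.0545, 0.3073]
tcp_rot: [[0.192, 0.012, 0.981], [-0.981, -0.001, 0.192], [0.003, -1.0, 0.011]]
force: [0.5, -0.5, 0.1]
opening: 0.801
```

Request:
{"name": "arm_command", "arguments": {
  "translation": [
    [0,-0.5,0],
    [0,-1,0],
    [0,-1,0]
  ],
  "rotation": [
    [0,0,0],
    [0,0,0],
    [0,0,0]
  ],
  "grip": [1,1,1]
}}

```text
time_s: 14.45
position: [0.5788, 0.0545, 0.3868]
tcp_rot: [[0.192, 0.011, 0.981], [-0.981, -0.001, 0.192], [0.003, -1.0, 0.01]]
force: [0.4, -0.2, -0.3]
opening: 0.608
```

```bash
python3 - <<'E'
from h import *
a=cap('scene'); b=cap('top'); s=bot.read_state(); print(s['position'],s['opening'])
for t in ['keeper','lid_hinge','lever_tip','bail_bar','lever_pivot','plane']:
    p=pt('scene',t);q=pt('top',t);print(t,p,q)
    if p and q: print(tri(a,p[0][0],b,q[0][0]).round(3))
cv2.imwrite('pics/s3c.png',cv2.resize(a['image'][140:340,260:500],None,fx=3,fy=3,interpolation=cv2.INTER_CUBIC))
E
```

```text
[0.5760475  0.05466376 0.38155237] 0.5181914365664491
keeper [(array([408.6, 164.4]), 0.64)] [(array([201.8, 238.6]), 0.84), (array([414. , 305.7]), 0.21)]
[0.468 0.035 0.299]
lid_hinge [(array([394.4, 221.2]), 0.61)] [(array([227.2, 239.1]), 0.68)]
[0.48  0.037 0.111]
lever_tip [(array([343.5, 283.6]), 0.44)] [(array([210.8, 129.4]), 0.9)]
[0.712 0.089 0.124]
bail_bar [(array([348. , 277.1]), 0.4)] [(array([208.6, 131.5]), 0.63), (array([227.9, 196.1]), 0.62)]
[0.701 0.09  0.14 ]
lever_pivot [(array([350.6, 281.7]), 0.45)] [(array([216.8, 156.6]), 0.58)]
[0.67  0.08  0.077]
plane [(array([370.4, 258.7]), 0.64)] [(array([227.4, 197. ]), 0.75)]
[0.578 0.056 0.059]
```

View pics/s3c.png

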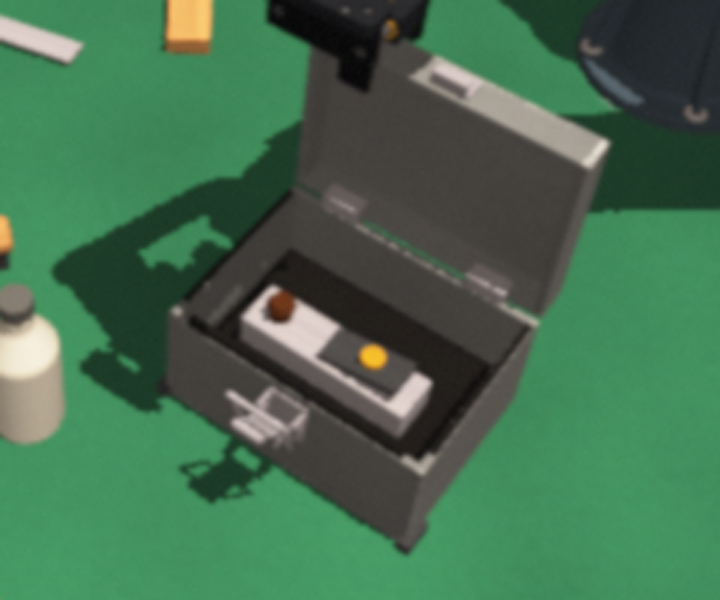

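The plane lies sole-down in the middle of the case, and the latch is still raised. Next I go behind the lid with the fingers closed.

Request:
{"name": "arm_command", "arguments": {
  "translation": [
    [0,0,-0.5],
    [0,0,-1],
    [0,0,-1]
  ],
  "rotation": [
    [0,0,0],
    [0,0,0],
    [0,0,0]
  ],
  "grip": [1,1,1]
}}

```text
time_s: 15.45
position: [0.4924, 0.0395, 0.3815]
tcp_rot: [[0.192, -0.005, 0.981], [-0.981, 0.0, 0.192], [-0.001, -1.0, -0.005]]
force: [0.7, 0.3, -0.4]
opening: 0.007
```

Request:
{"name": "arm_command", "arguments": {
  "translation": [
    [0,0,-0.5],
    [0,0,-1],
    [0,0,-1.0],
    [0,0,-1.0]
  ],
  "rotation": [
    [0,0,0],
    [0,0,0],
    [0,0,0],
    [0,0,0]
  ],
  "grip": [1,1,1,1]
}}

```text
time_s: 15.85
position: [0.4196, 0.0238, 0.3827]
tcp_rot: [[0.192, 0.003, 0.981], [-0.981, -0.0, 0.192], [0.001, -1.0, 0.003]]
force: [0.3, 0.1, 0.4]
opening: 0.006
```

```bash
python3 - <<'E'
from h import *
s=bot.read_state(); print(s['position'],s['opening'],s['tcp_rot'],s['joint_positions'])
E
```

```text
[0.41960296 0.02379499 0.38266807] 0.006191694124522318 [[ 1.91658703e-01  2.81320715e-03  9.81457604e-01]
 [-9.81461239e-01 -3.48768821e-04  1.91660413e-01]
 [ 8.81482253e-04 -9.99995982e-01  2.69420919e-03]] [-1.20795231e+01  2.99163981e+00  9.44039040e+01  1.43148409e-02
  8.24426584e+01 -2.31310582e+01]
```

Request:
{"name": "arm_command", "arguments": {
  "translation": [
    [0,0,-0.15],
    [0,0.3,-0.15],
    [0,0.6,-0.15],
    [0,1,-0.15],
    [0,1,-0.15]
  ],
  "rotation": [
    [0,0,0],
    [0,0,0],
    [0,0,0],
    [0,0,0],
    [0,0,0]
  ],
  "grip": [1,1,1,1,1]
}}

```text
time_s: 16.35
position: [0.4049, 0.0221, 0.2987]
tcp_rot: [[0.192, -0.009, 0.981], [-0.981, 0.002, 0.193], [-0.004, -1.0, -0.008]]
force: [-0.4, -0.5, -0.1]
opening: 0.005
```

Request:
{"name": "arm_command", "arguments": {
  "translation": [
    [0,0.25,0],
    [0,0.25,0],
    [0,0.25,0.1],
    [0,0.25,0.2],
    [0,0.25,0.3]
  ],
  "rotation": [
    [0,0,0],
    [0,0,0],
    [0,0,0],
    [0,0,0],
    [0,0,0]
  ],
  "grip": [1,1,1,1,1]
}}

```text
time_s: 16.85
position: [0.4328, 0.0262, 0.2831]
tcp_rot: [[0.192, 0.003, 0.981], [-0.981, -0.001, 0.192], [0.001, -1.0, 0.003]]
force: [-0.5, 1.1, -0.6]
opening: 0.008
```

Request:
{"name": "arm_command", "arguments": {
  "translation": [
    [0,0,0.1],
    [0,0,0.2],
    [0,0,0.3],
    [0,0,0.4],
    [0,0,0.5]
  ],
  "rotation": [
    [0,0,0],
    [0,0,0],
    [0,0,0],
    [0,0,0],
    [0,0,0]
  ],
  "grip": [1,1,1,1,1]
}}

```text
time_s: 17.35
position: [0.4704, 0.0339, 0.2827]
tcp_rot: [[0.192, -0.001, 0.981], [-0.981, -0.0, 0.192], [0.0, -1.0, -0.001]]
force: [-2.6, -1.1, 10.6]
opening: 0.003
```

Request:
{"name": "arm_command", "arguments": {
  "translation": [
    [0,-0.02,0.1],
    [0,-0.04,0.2],
    [0,-0.04,0.3],
    [0,-0.04,0.4],
    [0,-0.03,0.5]
  ],
  "rotation": [
    [0,0,0],
    [0,0,0],
    [0,0,0],
    [0,0,0],
    [0,0,0]
  ],
  "grip": [1,1,1,1,1]
}}

```text
time_s: 17.85
position: [0.5098, 0.0418, 0.284]
tcp_rot: [[0.192, -0.001, 0.981], [-0.981, 0.0, 0.192], [-0.0, -1.0, -0.001]]
force: [-1.7, -0.3, -1.0]
opening: 0.006
```

```bash
python3 - <<'E'
from h import *
a=cap('scene'); s=bot.read_state(); print(s['position'],s['force'])
cv2.imwrite('pics/s4c.png',cv2.resize(a['image'][120:340,270:490],None,fx=2.5,fy=2.5,interpolation=cv2.INTER_CUBIC))
E
```

```text
[0.51147577 0.04180742 0.28398927] [ 0.70668207 -0.1549995  -0.64185741]
```

View pics/s4c.png

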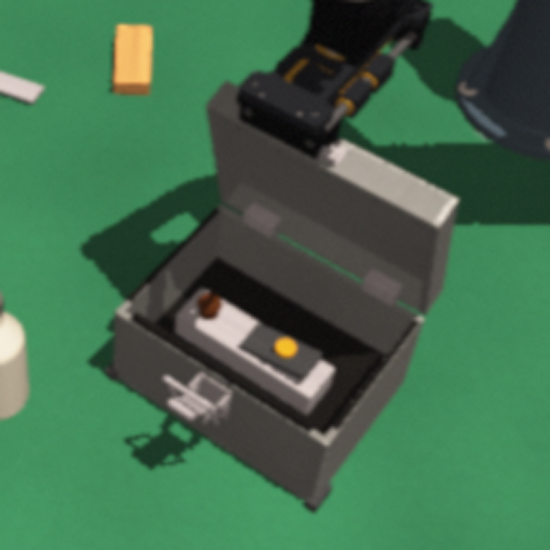

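Request:
{"name": "arm_command", "arguments": {
  "translation": [
    [0,0,0.12],
    [0,0.04,0.25],
    [0,0.1,0.38],
    [0,0.2,0.5],
    [0,0.35,0.65]
  ],
  "rotation": [
    [0,0,0],
    [0,0,0],
    [0,0,0],
    [0,0,0],
    [0,0,0]
  ],
  "grip": [1,1,1,1,1]
}}

```text
time_s: 18.4
position: [0.5712, 0.0531, 0.2626]
tcp_rot: [[0.191, 0.026, 0.981], [-0.982, 0.003, 0.191], [0.002, -1.0, 0.027]]
force: [9.3, 6.9, 24.7]
opening: 0.006
```

Request:
{"name": "arm_command", "arguments": {
  "translation": [
    [0,0,0.1],
    [0,0,0.2],
    [0,0,0.2],
    [0,0,0.2],
    [0,0,0.2]
  ],
  "rotation": [
    [0,0,0],
    [0,0,0],
    [0,0,0],
    [0,0,0],
    [0,0,0]
  ],
  "grip": [1,1,1,1,1]
}}

```text
time_s: 18.9
position: [0.58, 0.055, 0.2579]
tcp_rot: [[0.192, 0.01, 0.981], [-0.981, 0.001, 0.192], [0.001, -1.0, 0.01]]
force: [4.8, 1.9, 5.2]
opening: 0.005
```

```bash
python3 - <<'E'
from h import *
a=cap('scene'); b=cap('top'); s=bot.read_state(); print(s['position'],s['force'])
for t in ['keeper','lever_tip','bail_bar']:
    p=pt('scene',t);q=pt('top',t);print(t,p,q)
    if p and q: print(tri(a,p[0][0],b,q[0][0]).round(3))
E
```

```text
[0.57989807 0.0549647  0.25800548] [5.4431169  2.24670582 5.84677902]
keeper [(array([379.9, 206.5]), 0.81)] [(array([197.6, 171.7]), 0.76)]
[0.585 0.061 0.265]
lever_tip [(array([343.3, 285.3]), 0.49)] [(array([211.6, 133.1]), 0.84), (array([216.6, 158.9]), 0.17)]
[0.709 0.089 0.113]
bail_bar [(array([345.8, 276.1]), 0.46)] [(array([209.3, 132.4]), 0.54)]
[0.701 0.086 0.139]
```

```bash
python3 - <<'E'
from h import *
a=cap('scene'); b=cap('top')
A=cv2.resize(a['image'][140:330,280:480],None,fx=2,fy=2,interpolation=cv2.INTER_CUBIC)
B=cv2.resize(b['image'][90:280,120:320],None,fx=2,fy=2,interpolation=cv2.INTER_CUBIC)
cv2.imwrite('pics/s5c.png',np.hstack([A,B]))
E
```

```text
(no output)
```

View pics/s5c.png

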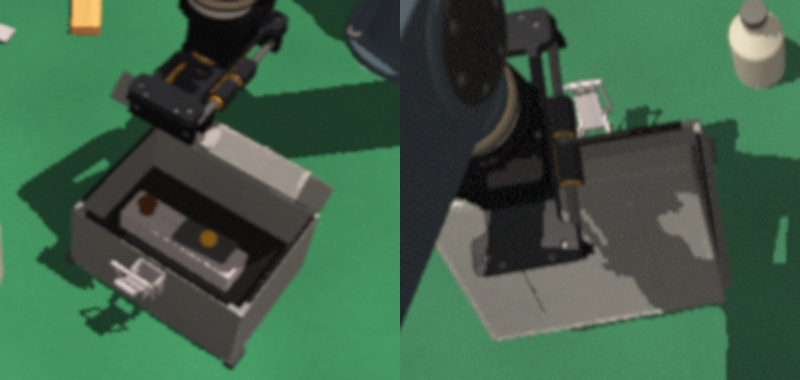

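```bash
cat >> h.py <<'E'
f=np.array([.982,.19,0]);f/=np.linalg.norm(f);Z=np.array([0,0,1.]);Y=np.array([f[1],-f[0],0]); C0=np.array([.5655,.059,0])
H0=C0-.09*f+.111*Z
def lidpt(th,s,o,y=0): return H0+s*(np.cos(th)*f+np.sin(th)*Z)+o*(-np.sin(th)*f+np.cos(th)*Z)+y*Y
def casept(x,y,z): return C0-x*f+y*Y+z*Z
def cf(X): X=np.array(X)-C0; return np.array([-X@f,X@Y,X[2]])  # world->case
E
python3 - <<'E'
from h import *
a=cap('scene'); b=cap('top'); s=bot.read_state()
m=lambda c,X,o:((px(c,X)-o)*2).round(0)
for th in (.6,.7,.8,.9,1.0):
    print(th,'keeper',m(a,lidpt(th,.187,.011),[280,140]),'cornTop',m(a,lidpt(th,.18,.034,-.12),[280,140]),'cornBot',m(a,lidpt(th,.18,0,-.12),[280,140]),'| top: hinge-side',m(b,lidpt(th,.18,.034,.12),[120,90]),m(b,lidpt(th,.18,0,.12),[120,90]))
R=np.array(s['tcp_rot']);p=np.array(s['position'])
print('tip',m(a,p+.022*R[:,1],[280,140]),'tcp',m(a,p,[280,140]))
E
```

```text
0.6 keeper [177. 179.] cornTop [285. 214.] cornBot [271. 242.] | top: hinge-side [289. 128.] [290. 118.]
0.7 keeper [184. 163.] cornTop [293. 199.] cornBot [278. 227.] | top: hinge-side [289. 139.] [290. 124.]
0.8 keeper [192. 148.] cornTop [302. 184.] cornBot [286. 212.] | top: hinge-side [290. 152.] [290. 133.]
0.9 keeper [201. 133.] cornTop [311. 169.] cornBot [295. 197.] | top: hinge-side [291. 166.] [290. 143.]
1.0 keeper [210. 118.] cornTop [320. 154.] cornBot [303. 182.] | top: hinge-side [293. 183.] [291. 156.]
tip [195. 145.] tcp [197. 132.]
```

The picture and model fit give lid ≈ 0.9 rad. The fingertip slid over the lid's front edge, so I'll lift, go back and push lower on the outer face.

Request:
{"name": "arm_command", "arguments": {
  "translation": [
    [0,-0.4,0],
    [0,-0.94,0],
    [0,-0.94,-0.5],
    [0,-0.94,-1],
    [0,-0.94,-1]
  ],
  "rotation": [
    [0,0,0],
    [0,0,0],
    [0,0,0],
    [0,0,0],
    [0,0,0]
  ],
  "grip": [1,1,1,1,1]
}}

```text
time_s: 20.0
position: [0.4908, 0.0395, 0.33]
tcp_rot: [[0.192, -0.009, 0.981], [-0.981, 0.0, 0.192], [-0.002, -1.0, -0.009]]
force: [-0.4, -0.3, 0.4]
opening: 0.008
```

Request:
{"name": "arm_command", "arguments": {
  "translation": [
    [0,0,-0.28],
    [0,0.3,-0.28],
    [0,0.7,-0.28],
    [0,1,-0.28],
    [0,1,-0.28]
  ],
  "rotation": [
    [0,0,0],
    [0,0,0],
    [0,0,0],
    [0,0,0],
    [0,0,0]
  ],
  "grip": [1,1,1,1,1]
}}

```text
time_s: 20.5
position: [0.4728, 0.0353, 0.248]
tcp_rot: [[0.192, -0.009, 0.981], [-0.981, 0.001, 0.192], [-0.003, -1.0, -0.009]]
force: [-0.4, -0.3, 0.7]
opening: 0.009
```

Request:
{"name": "arm_command", "arguments": {
  "translation": [
    [0,0,0.1],
    [0,0,0.2],
    [0,0,0.3],
    [0,0,0.4],
    [0,0.02,0.5]
  ],
  "rotation": [
    [0,0,0],
    [0,0,0],
    [0,0,0],
    [0,0,0],
    [0,0,0]
  ],
  "grip": [1,1,1,1,1]
}}

```text
time_s: 21.0
position: [0.5163, 0.0428, 0.2506]
tcp_rot: [[0.192, 0.002, 0.981], [-0.981, -0.0, 0.192], [0.001, -1.0, 0.002]]
force: [0.1, -0.2, 0.9]
opening: 0.006
```

Request:
{"name": "arm_command", "arguments": {
  "translation": [
    [0,0.07,0.1],
    [0,0.14,0.2],
    [0,0.22,0.28],
    [0,0.3,0.36],
    [0,0.38,0.42]
  ],
  "rotation": [
    [0,0,0],
    [0,0,0],
    [0,0,0],
    [0,0,0],
    [0,0,0]
  ],
  "grip": [1,1,1,1,1]
}}

```text
time_s: 21.5
position: [0.5484, 0.0492, 0.2188]
tcp_rot: [[0.192, -0.0, 0.981], [-0.981, 0.0, 0.192], [-0.0, -1.0, -0.0]]
force: [-0.3, 0.4, 1.5]
opening: 0.01
```

```bash
cat > lid.py <<'E'
from h import *
a=cap('scene'); b=cap('top'); s=bot.read_state(); p=s['position']; print(p,s['force'],'f,y',(np.array(p)-H0)@f,(np.array(p)-H0)@Y)
for t in ['keeper','lever_tip','bail_bar','lever_pivot']:
    u=pt('scene',t);q=pt('top',t);print(t,u,q)
    if u and q: print(tri(a,u[0][0],b,q[0][0]).round(3))
for th in (.03,.2,.4,.5,.6,.7,.8,.9): print(th,px(a,lidpt(th,.187,.011)).round(0),px(b,lidpt(th,.187,.011)).round(0))
E
python3 lid.py
```

```text
[0.54777336 0.04922408 0.21816335] [ 0.29784811  0.37847867 -0.22263381] f,y 0.07073909806921896 0.006230573815187862
keeper [(array([376.5, 217.3]), 0.89)] [(array([200.6, 163.6]), 0.93)]
[0.601 0.067 0.247]
lever_tip [(array([342.6, 284.6]), 0.45)] [(array([212.2, 132.8]), 0.68)]
[0.709 0.087 0.114]
bail_bar [(array([345.2, 277.9]), 0.38)] [(array([208.7, 134.3]), 0.39)]
[0.701 0.087 0.133]
lever_pivot [(array([325.3, 147.3]), 0.72), (array([349. , 281.9]), 0.63)] [(array([213.7, 154.6]), 0.7)]
[ 0.621 -0.036  0.39 ]
0.03 [355. 267.] [213. 153.]
0.2 [358. 257.] [209. 151.]
0.4 [362. 244.] [204. 152.]
0.5 [365. 237.] [202. 154.]
0.6 [368. 229.] [201. 158.]
0.7 [372. 222.] [199. 162.]
0.8 [376. 214.] [198. 167.]
0.9 [380. 207.] [196. 174.]
```

Request:
{"name": "arm_command", "arguments": {
  "translation": [
    [0,0.05,0.05],
    [0,0.12,0.1],
    [0,0.2,0.14],
    [0,0.28,0.17],
    [0,0.35,0.2]
  ],
  "rotation": [
    [0,0,0],
    [0,0,0],
    [0,0,0],
    [0,0,0],
    [0,0,0]
  ],
  "grip": [1,1,1,1,1]
}}

```text
time_s: 22.5
position: [0.5635, 0.0523, 0.1905]
tcp_rot: [[0.192, -0.001, 0.981], [-0.981, 0.0, 0.192], [-0.0, -1.0, -0.001]]
force: [-0.1, -0.1, -0.2]
opening: 0.007
```

Request:
{"name": "arm_command", "arguments": {
  "translation": [
    [0,0.05,0.02],
    [0,0.1,0.04],
    [0,0.15,0.06],
    [0,0.2,0.08],
    [0,0.25,0.1]
  ],
  "rotation": [
    [0,0,0],
    [0,0,0],
    [0,0,0],
    [0,0,0],
    [0,0,0]
  ],
  "grip": [1,1,1,1,1]
}}

```text
time_s: 23.0
position: [0.5716, 0.0537, 0.1713]
tcp_rot: [[0.192, 0.0, 0.981], [-0.981, -0.0, 0.192], [0.0, -1.0, 0.0]]
force: [0.5, 0.5, -0.3]
opening: 0.007
```

```bash
python3 lid.py | head -8
```

```text
[0.57127458 0.05376328 0.17088729] [-0.48530173  0.30923159  0.47694372] f,y 0.09467467030976882 0.006238306597445159
keeper [(array([353.3, 267.2]), 0.74)] [(array([215.3, 152.1]), 0.87)]
[0.663 0.074 0.124]
lever_tip [(array([343.7, 283.3]), 0.64)] [(array([209.5, 130.8]), 0.53), (array([216.5, 151.9]), 0.19)]
[0.71  0.09  0.125]
bail_bar [(array([345.7, 280.1]), 0.54)] [(array([208.9, 135.4]), 0.52)]
[0.701 0.089 0.126]
lever_pivot [(array([348.6, 280.7]), 0.5)] [(array([214.1, 152.7]), 0.46)]
```

The lid is down: its keeper is at z ≈ 0.124, matching the seal-rest prediction. A light press next, then fit the lever angle.

Request:
{"name": "arm_command", "arguments": {
  "translation": [
    [0,0.04,0.2],
    [0,0.06,0.3],
    [0,0.06,0.3]
  ],
  "rotation": [
    [0,0,0],
    [0,0,0],
    [0,0,0]
  ],
  "grip": [1,1,1]
}}

```text
time_s: 23.8
position: [0.596, 0.0584, 0.1666]
tcp_rot: [[0.192, 0.001, 0.981], [-0.981, -0.0, 0.192], [0.0, -1.0, 0.001]]
force: [0.4, 0.0, 0.1]
opening: 0.003
```

Request:
{"name": "arm_command", "arguments": {
  "translation": [
    [0,-0.3,0],
    [0,-0.7,0],
    [0,-0.7,0]
  ],
  "rotation": [
    [0,0,0],
    [0,0,0],
    [0,0,0]
  ],
  "grip": [1,1,1]
}}

```text
time_s: 24.1
position: [0.5975, 0.0582, 0.227]
tcp_rot: [[0.192, 0.008, 0.981], [-0.981, -0.001, 0.192], [0.002, -1.0, 0.008]]
force: [-0.0, 0.0, -0.4]
opening: 0.006
```

```bash
cat >> h.py <<'E'
def lev(v,bail):
    pv=casept(-.106,0,.087); ph=v+.436
    tip=pv+.052*(np.sin(ph)*f-np.cos(ph)*Z); pin=pv+.016*(np.sin(v)*f-np.cos(v)*Z)
    l=bail-v; return tip,pin+.051*(np.sin(l)*f+np.cos(l)*Z)
E
python3 - <<'E'
from h import *
a=cap('scene','s6.png'); b=cap('top','t6.png'); s=bot.read_state(); print(s['position'],s['force'],s['tcp_rot'])
for t in ['keeper','lever_tip','bail_bar','lever_pivot']: print(t,pt('scene',t)[:1],pt('top',t)[:1])
print('pred keeper',px(a,lidpt(.034,.187,.011)).round(1),px(b,lidpt(.034,.187,.011)).round(1))
print('pred pivot',px(a,casept(-.106,0,.087)).round(1),px(b,casept(-.106,0,.087)).round(1))
for v in (1.4,1.6,1.8,2.0):
    t,q=lev(v,2.36); print(v,'tip',px(a,t).round(1),px(b,t).round(1),'bar',px(a,q).round(1),px(b,q).round(1), (cf(t)*1e3).round(0),(cf(q)*1e3).round(0))
A=cv2.resize(a['image'][240:310,310:390],None,fx=6,fy=6,interpolation=cv2.INTER_CUBIC)
B=cv2.resize(b['image'][110:180,180:240],None,fx=6,fy=6,interpolation=cv2.INTER_CUBIC)
cv2.imwrite('pics/c6.png',np.hstack([A[:420],B[:420,:310]]))
E
```

```text
[0.59479453 0.0583064  0.22338137] [-0.30748436  0.63117625  0.58489305] [[ 1.92340405e-01  1.09188012e-03  9.81327660e-01]
 [-9.81328187e-01 -1.91089045e-04  1.92340720e-01]
 [ 3.97533974e-04 -9.99999386e-01  1.03473859e-03]]
keeper [(array([355.4, 267.2]), 0.78)] [(array([215.1, 152. ]), 0.62)]
lever_tip [(array([355.9, 266. ]), 0.53)] [(array([210. , 131.2]), 0.63)]
bail_bar [(array([345.5, 279.1]), 0.52)] [(array([209.1, 132.9]), 0.55)]
lever_pivot [(array([350.6, 281.6]), 0.59)] [(array([214.9, 155.9]), 0.56)]
pred keeper [355.3 266.4] [212.7 153.1]
pred pivot [351.7 279.2] [217.3 154.3]
1.4 tip [339.4 290.8] [212.8 131.4] bar [337.7 289.9] [210.8 126.3] [-156.   -0.  101.] [-164.   -0.  114.]
1.6 tip [340.5 287.3] [211.8 131.5] bar [339.6 285.3] [209.7 127.2] [-152.   -0.  110.] [-157.   -0.  124.]
1.8 tip [342.2 283.5] [211.  132.5] bar [342.  280.4] [208.9 129.4] [-147.   -0.  119.] [-149.   -0.  134.]
2.0 tip [344.2 279.5] [210.4 134.4] bar [344.9 275.5] [208.5 132.6] [-140.   -0.  127.] [-139.   -0.  141.]
```

View pics/c6.png

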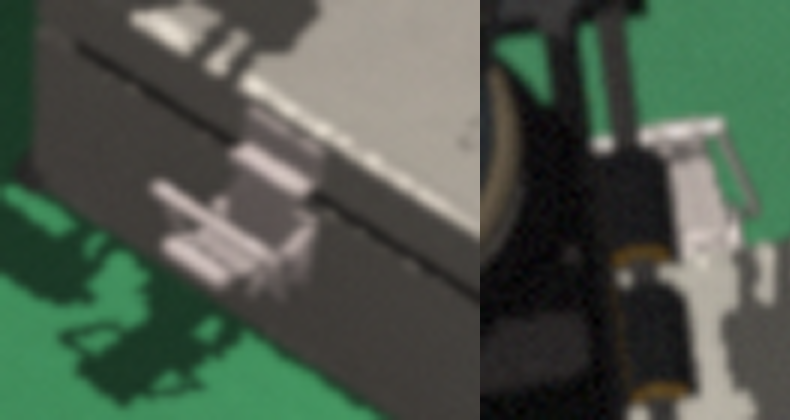

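Left crop: the lid is shut, and the bar spans (155,187)–(275,260), with its midpoint at pixel (345.8, 277.2). The handle's tip edge midpoint is at about (342.8, 283.7), so the lever is ≈ 1.8 and the bar ≈ 141 mm out at z ≈ 0.137. Going outside the bar to push it inward.

Request:
{"name": "arm_command", "arguments": {
  "translation": [
    [-0.07,0,0.45],
    [-0.07,0,0.9],
    [-0.07,0,0.9]
  ],
  "rotation": [
    [0,0,0],
    [0,0,0],
    [0,0,0]
  ],
  "grip": [1,1,1]
}}

```text
time_s: 24.9
position: [0.6687, 0.0781, 0.2222]
tcp_rot: [[0.193, 0.004, 0.981], [-0.981, 0.0, 0.193], [0.001, -1.0, 0.004]]
force: [-0.6, -0.4, 0.3]
opening: 0.003
```

Request:
{"name": "arm_command", "arguments": {
  "translation": [
    [0,0,0.45],
    [0,0,0.92],
    [0,0,0.92],
    [0,0,0.92]
  ],
  "rotation": [
    [0,0,0],
    [0,0,0],
    [0,0,0],
    [0,0,0]
  ],
  "grip": [1,1,1,1]
}}

```text
time_s: 25.3
position: [0.7359, 0.0918, 0.2214]
tcp_rot: [[0.192, -0.003, 0.981], [-0.981, -0.0, 0.192], [-0.0, -1.0, -0.003]]
force: [0.4, -0.5, -0.3]
opening: 0.004
```

Request:
{"name": "arm_command", "arguments": {
  "translation": [
    [0,0.3,0],
    [0,0.6,0],
    [0,0.88,0],
    [0,0.88,0]
  ],
  "rotation": [
    [0,0,0],
    [0,0,0],
    [0,0,0],
    [0,0,0]
  ],
  "grip": [1,1,1,1]
}}

```text
time_s: 25.7
position: [0.7322, 0.0916, 0.1484]
tcp_rot: [[0.192, -0.01, 0.981], [-0.981, 0.0, 0.192], [-0.002, -1.0, -0.01]]
force: [-0.0, -0.3, 0.2]
opening: 0.006
```

```bash
cat > st.py <<'E'
from h import *
s=bot.read_state(); p=np.array(s['position']); R=np.array(s['tcp_rot']); print(s['time_s'],'TCP case mm',(cf(p)*1e3).round(1),'tip',(cf(p+.022*R[:,1])*1e3).round(1),'F f,y,z',np.round([s['force']@f,s['force']@Y,s['force'][2]],1)); print(R.round(3))
E
python3 st.py
```

```text
25.7 TCP case mm [-169.8   -0.3  148.4] tip [-169.6   -0.3  126.4] F f,y,z [-0.1  0.3  0.2]
[[ 0.192 -0.01   0.981]
 [-0.981  0.     0.192]
 [-0.002 -1.    -0.01 ]]
```

Request:
{"name": "arm_command", "arguments": {
  "translation": [
    [0,-0.03,-0.05],
    [0,-0.03,-0.12],
    [0,-0.03,-0.2],
    [0,-0.03,-0.28],
    [0,-0.03,-0.36]
  ],
  "rotation": [
    [0,0,0],
    [0,0,0],
    [0,0,0],
    [0,0,0],
    [0,0,0]
  ],
  "grip": [1,1,1,1,1]
}}

```text
time_s: 26.2
position: [0.708, 0.0862, 0.1556]
tcp_rot: [[0.192, 0.001, 0.981], [-0.981, -0.0, 0.192], [0.0, -1.0, 0.001]]
force: [-0.3, 0.5, -0.3]
opening: 0.001
```

Request:
{"name": "arm_command", "arguments": {
  "translation": [
    [0,0,-0.08],
    [0,0,-0.16],
    [0,0,-0.24],
    [0,0,-0.24],
    [0,0,-0.24]
  ],
  "rotation": [
    [0,0,0],
    [0,0,0],
    [0,0,0],
    [0,0,0],
    [0,0,0]
  ],
  "grip": [1,1,1,1,1]
}}

```text
time_s: 26.7
position: [0.6897, 0.0826, 0.1548]
tcp_rot: [[0.192, 0.0, 0.981], [-0.981, 0.0, 0.192], [0.0, -1.0, 0.0]]
force: [0.1, 0.6, 0.6]
opening: 0.007
```

```bash
python3 st.py; python3 - <<'E'
from h import *
a=cap('scene'); 
print(pt('scene','lever_tip'),pt('scene','bail_bar'))
for v in (1.6,1.8):
  for l in (-.2,-.4,-.6): t,q=lev(v,v+l); print(v,l,px(a,q).round(1),px(a,t).round(1),(cf(q)*1e3).round(0))
cv2.imwrite('pics/c7.png',cv2.resize(a['image'][220:310,300:400],None,fx=6,fy=6,interpolation=cv2.INTER_CUBIC))
E
```

```text
26.7 TCP case mm [-126.5    0.5  154.8] tip [-126.5    0.5  132.8] F f,y,z [ 0.2 -0.6  0.6]
[[ 0.192  0.     0.981]
 [-0.981  0.     0.192]
 [ 0.    -1.     0.   ]]
[(array([340.9, 285.8]), 0.42)] [(array([347. , 277.3]), 0.57), (array([355.2, 270.8]), 0.53)]
1.6 -0.2 [351.7 268.6] [340.5 287.3] [-112.    0.  137.]
1.6 -0.4 [354.  266.5] [340.5 287.3] [-102.   -0.  134.]
1.6 -0.6 [356.1 265.2] [340.5 287.3] [-93.  -0. 130.]
1.8 -0.2 [351.9 267.6] [342.2 283.5] [-111.    0.  141.]
1.8 -0.4 [354.2 265.6] [342.2 283.5] [-102.   -0.  138.]
1.8 -0.6 [356.3 264.2] [342.2 283.5] [-93.  -0. 133.]
```

View pics/c7.png

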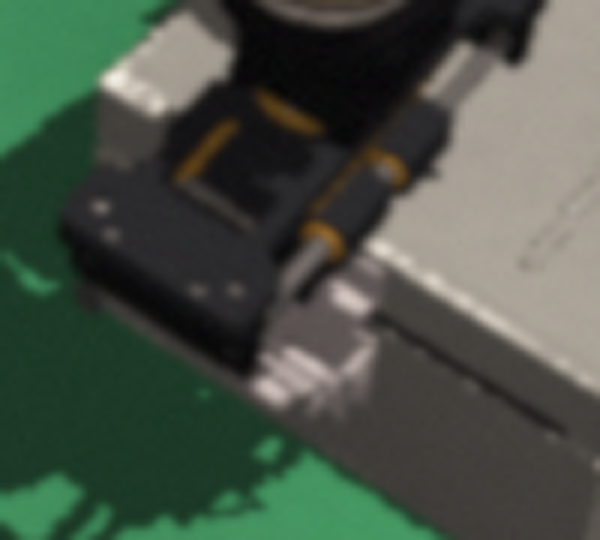

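Request:
{"name": "arm_command", "arguments": {
  "translation": [
    [0,0,-0.04],
    [0,0,-0.09],
    [0,0,-0.09]
  ],
  "rotation": [
    [0,0,0],
    [0,0,0],
    [0,0,0]
  ],
  "grip": [1,1,1]
}}

```text
time_s: 27.15
position: [0.6818, 0.0812, 0.1545]
tcp_rot: [[0.192, -0.001, 0.981], [-0.981, -0.0, 0.192], [-0.0, -1.0, -0.001]]
force: [-1.0, -0.1, 0.6]
opening: 0.005
```

Request:
{"name": "arm_command", "arguments": {
  "translation": [
    [0,0,0.1],
    [0,-0.3,0.3],
    [0,-0.7,0.6],
    [0,-1,0.9],
    [0,-1,0.9]
  ],
  "rotation": [
    [0,0,0],
    [0,0,0],
    [0,0,0],
    [0,0,0],
    [0,0,0]
  ],
  "grip": [1,1,1,1,1]
}}

```text
time_s: 27.65
position: [0.7592, 0.0955, 0.2399]
tcp_rot: [[0.193, 0.013, 0.981], [-0.981, 0.0, 0.193], [0.002, -1.0, 0.013]]
force: [-0.1, 0.4, -0.1]
opening: 0.001
```

```bash
python3 st.py; python3 - <<'E'
from h import *
a=cap('scene'); b=cap('top')
for t in ['lever_tip','bail_bar','keeper']: print(t,pt('scene',t),pt('top',t))
for v in (1.6,1.8):
  for l in (-.4,-.6): t,q=lev(v,v+l); print(v,l,px(a,q).round(1),px(b,q).round(1))
A=cv2.resize(a['image'][220:310,300:400],None,fx=4,fy=4,interpolation=cv2.INTER_CUBIC)
B=cv2.resize(b['image'][100:190,170:270],None,fx=4,fy=4,interpolation=cv2.INTER_CUBIC)
cv2.imwrite('pics/c8.png',np.hstack([A,B]))
E
```

```text
27.65 TCP case mm [-197.1    1.   239.9] tip [-197.4    1.   217.9] F f,y,z [ 0.  -0.4 -0.1]
[[ 0.193  0.013  0.981]
 [-0.981  0.     0.193]
 [ 0.002 -1.     0.013]]
lever_tip [] [(array([210.5, 127.4]), 0.78)]
bail_bar [(array([346. , 276.6]), 0.49)] [(array([207.4, 129.1]), 0.48)]
keeper [(array([357.3, 267.2]), 0.78)] [(array([214.2, 154.1]), 0.74)]
1.6 -0.4 [354.  266.5] [211.5 149.7]
1.6 -0.6 [356.1 265.2] [212.7 154.4]
1.8 -0.4 [354.2 265.6] [211.1 149.5]
1.8 -0.6 [356.3 264.2] [212.3 154.1]
```

View pics/c8.png

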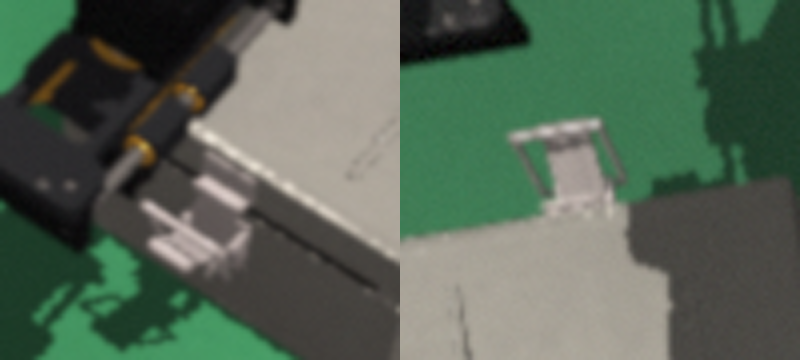

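```bash
python3 - <<'E'
from h import *
a=cap('scene'); b=cap('top')
print('bar mid',cf(tri(a,(346,277.3),b,(209,132.5)))*1e3,'tip',cf(tri(a,(342.5,283.5),b,(212.5,135)))*1e3)
# bar ends
print('ends',cf(tri(a,(300+143/4,220+203/4),b,(170+112/4,100+137/4)))*1e3,cf(tri(a,(300+226/4,220+254/4),b,(170+201/4,100+123/4)))*1e3)
print('pred pivot/keeper',px(b,casept(-.106,0,.087)),px(b,casept(-.097,0,.128)))
E
python3 st.py
```

```text
bar mid [-139.01415951   -2.07993822  136.87149565] tip [-143.0545759     1.32539041  113.10334372]
ends [-145.30428533    3.99054866  162.58087997] [-133.35515788   -8.62395058  115.07390912]
pred pivot/keeper [217.28107983 154.32034866] [212.69692658 152.88633033]
28.15 TCP case mm [-190.6    0.3  234. ] tip [-190.6    0.3  212. ] F f,y,z [0.4 0.3 0.3]
[[ 0.192 -0.001  0.981]
 [-0.981  0.     0.192]
 [-0.    -1.    -0.001]]
```

Request:
{"name": "arm_command", "arguments": {
  "translation": [
    [-0.34,0.2,-0.19],
    [-0.34,0.6,-0.19],
    [-0.34,1,-0.19],
    [-0.34,1,-0.19]
  ],
  "rotation": [
    [0,0,0],
    [0,0,0],
    [0,0,0],
    [0,0,0]
  ],
  "grip": [1,1,1,1]
}}

```text
time_s: 28.55
position: [0.7288, 0.1189, 0.149]
tcp_rot: [[0.193, -0.012, 0.981], [-0.981, -0.0, 0.193], [-0.002, -1.0, -0.012]]
force: [-0.1, 0.2, -1.2]
opening: 0.003
```

Request:
{"name": "arm_command", "arguments": {
  "translation": [
    [0,0.1,0],
    [0,0.21,0],
    [0,0.21,0]
  ],
  "rotation": [
    [0,0,0],
    [0,0,0],
    [0,0,0]
  ],
  "grip": [1,1,1]
}}

```text
time_s: 28.85
position: [0.7332, 0.1186, 0.1379]
tcp_rot: [[0.192, -0.0, 0.981], [-0.981, -0.0, 0.192], [0.0, -1.0, -0.0]]
force: [0.3, 0.0, 0.1]
opening: 0.003
```

```bash
python3 st.py
```

```text
28.85 TCP case mm [-176.   -26.7  137.9] tip [-176.   -26.7  115.9] F f,y,z [0.3 0.  0.1]
[[ 0.192 -0.     0.981]
 [-0.981 -0.     0.192]
 [ 0.    -1.    -0.   ]]
```

Request:
{"name": "arm_command", "arguments": {
  "translation": [
    [0,0,-0.1],
    [0,0,-0.2],
    [0,0,-0.3],
    [0,0,-0.4],
    [0,0,-0.5]
  ],
  "rotation": [
    [0,0,0],
    [0,0,0],
    [0,0,0],
    [0,0,0],
    [0,0,0]
  ],
  "grip": [1,1,1,1,1]
}}

```text
time_s: 29.35
position: [0.6931, 0.111, 0.1383]
tcp_rot: [[0.192, 0.0, 0.981], [-0.981, -0.0, 0.192], [0.0, -1.0, 0.0]]
force: [0.1, 1.4, 0.9]
opening: 0.009
```

Request:
{"name": "arm_command", "arguments": {
  "translation": [
    [0,0,-0.06],
    [0,0,-0.12],
    [0,0,-0.19],
    [0,0,-0.19],
    [0,0,-0.19]
  ],
  "rotation": [
    [0,0,0],
    [0,0,0],
    [0,0,0],
    [0,0,0],
    [0,0,0]
  ],
  "grip": [1,1,1,1,1]
}}

```text
time_s: 29.85
position: [0.6791, 0.1082, 0.138]
tcp_rot: [[0.192, 0.0, 0.981], [-0.981, 0.0, 0.192], [0.0, -1.0, 0.0]]
force: [-0.8, 0.3, -0.3]
opening: 0.003
```

```bash
cat > bar.py <<'E'
from h import *
a=cap('scene'); b=cap('top')
for t in ['lever_tip','bail_bar','keeper']:
    u=pt('scene',t);q=pt('top',t);print(t,u,q)
    if u and q: print((cf(tri(a,u[0][0],b,q[0][0]))*1e3).round(0))
E
python3 st.py; python3 bar.py
```

```text
29.85 TCP case mm [-120.9  -26.7  138. ] tip [-120.9  -26.7  116. ] F f,y,z [-0.7 -0.4 -0.3]
[[ 0.192  0.     0.981]
 [-0.981  0.     0.192]
 [ 0.    -1.     0.   ]]
lever_tip [] [(array([211.8, 128.7]), 0.59)]
bail_bar [] [(array([207.7, 131.3]), 0.6)]
keeper [(array([356.7, 265. ]), 0.72)] [(array([215.2, 153.9]), 0.57)]
[-92.   2. 128.]
```

Request:
{"name": "arm_command", "arguments": {
  "translation": [
    [0,0,0.1],
    [0,-0.2,0.3],
    [0,-0.6,0.6],
    [0,-1,0.9],
    [0,-1,0.9]
  ],
  "rotation": [
    [0,0,0],
    [0,0,0],
    [0,0,0],
    [0,0,0],
    [0,0,0]
  ],
  "grip": [1,1,1,1,1]
}}

```text
time_s: 30.75
position: [0.7564, 0.1226, 0.2244]
tcp_rot: [[0.192, 0.016, 0.981], [-0.981, 0.001, 0.192], [0.002, -1.0, 0.016]]
force: [0.3, 0.1, 1.0]
opening: 0.008
```

```bash
python3 bar.py; python3 - <<'E'
from h import *
b=cap('top'); g=cv2.cvtColor(b['image'],cv2.COLOR_BGR2GRAY)
for r in range(124,162,2): print(r,' '.join('%3d'%x for x in g[r,194:228:2]))
A=eyes.capture('scene'); cv2.imwrite('pics/c9s.png',A['image'])
E
```

```text
lever_tip [(array([347.1, 285.4]), 0.57)] [(array([210.4, 128.8]), 0.67)]
[-149.   -8.  123.]
bail_bar [(array([346.4, 276.5]), 0.48)] [(array([209.6, 132.9]), 0.55)]
[-137.   -1.  137.]
keeper [(array([354.6, 265.5]), 0.96)] [(array([215.5, 149. ]), 0.86), (array([417.3, 304.1]), 0.48)]
[-100.    4.  133.]
124 101  97  97 102 101  98  97  98  99  98  98  97  97  98  97  97  96
126 100  99  98 100 100  97  97  98  97 100  99  97  97  98  95  97  96
128 100  99 101 100  99  99 100  99  99 101 100  97  96  97  97  98 100
130 100 100 101 103 101 102 106 109 100 109  99  91  95  95  97  98  99
132 100 102 118 132 137 142 115 150 116  96 100  84  92  82  96  98  99
134 102 113 154 171 147 116  90 117 115  86  99  93  93  86  91  97  98
136  99 100 110  97 100 100  94  93  99  91 101 130 106  95  82  95  97
138 100  99 100  97  97 100 111 133 141 113  92 133 138  96  85  89  97
140  99 102 101 103  94 102 112 156 163 151  99 101 103  96  96  83  96
142 101 101 102 102 103  97 102 157 161 162 127  88  88  91  97  86  91
144 102 103 101 103 105  95  99 135 161 163 152 102  89  91  83  71  85
146 101 100  98 102 104 102  93 138 164 163 158 133  89  90  78  78  92
148 104  99 102 102 100 103  86 125 163 156 141  99 100  90  90  96 100
150 102 102 101 103 101 111 150 172 173 139 132 113 144  97  86  87  90
152 100 103 102 101 103 114 151 179 153 157 151 108 100  80  73  74  72
154 104 108 103 116 128 144 159 164 160 157 100  73  73  73  72  72  70
156 135 146 150 157 154 160 161 159 160 159 100  73  73  73  71  72  73
158 159 160 161 163 163 163 165 161 160 159  96  74  71  73  72  72  73
160 164 164 164 161 161 162 161 160 160 161 107  73  71  71  69  72  73
```

```bash
python3 - <<'E'
from h import *
print(bot.tip_extent, [x for x in dir(bot) if not x.startswith('_')], bot.read_state()['opening'])
a=cv2.imread('pics/c9s.png'); 
s=bot.read_state();p=np.array(s['position']);R=np.array(s['tcp_rot']); c=cap('scene')
for d in (0,.01,.022): print(d,px(c,p+d*R[:,1]).round(1))
u,v=px(c,p).astype(int)
cv2.imwrite('pics/c10.png',cv2.resize(c['image'][v-60:v+90,u-60:u+100],None,fx=5,fy=5,interpolation=cv2.INTER_CUBIC)); print(u,v)
E
```

```text
0.022 ['PlanningError', 'hand_in', 'read_state', 'tip_extent'] 0.008329501404286935
0 [342.4 279.2]
0.01 [342.1 281.9]
0.022 [341.8 285.1]
342 279
```

View pics/c10.png

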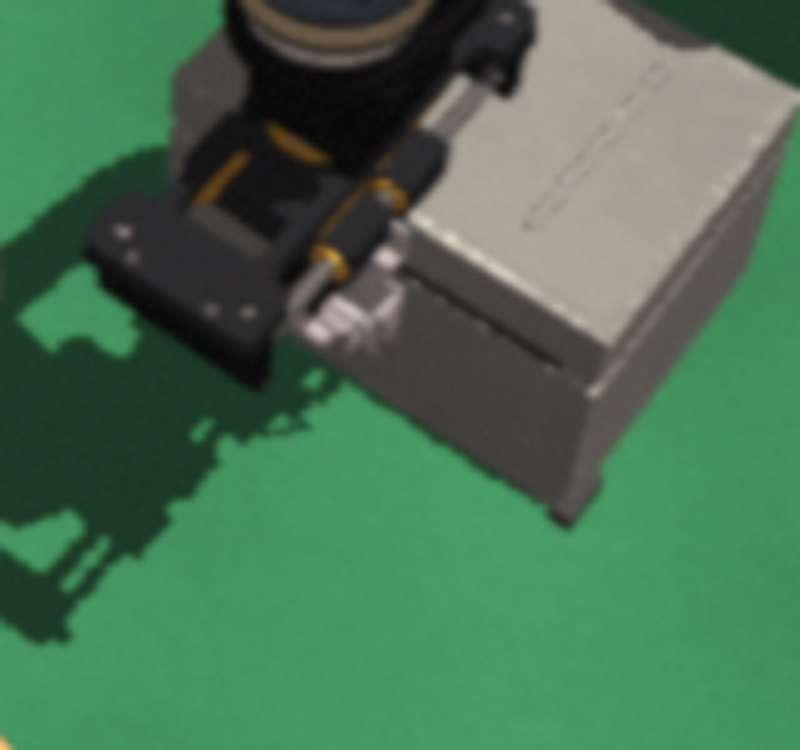

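```bash
python3 - <<'E'
from h import *
x=cv2.cvtColor(cv2.resize(cv2.imread('pics/c7.png'),(100,90),interpolation=cv2.INTER_AREA),cv2.COLOR_BGR2GRAY)
y=cv2.cvtColor(cv2.resize(cv2.imread('pics/c8.png')[:,:400],(100,90),interpolation=cv2.INTER_AREA),cv2.COLOR_BGR2GRAY)
z=cv2.cvtColor(cv2.imread('pics/c9s.png'),cv2.COLOR_BGR2GRAY)[220:310,300:400]
for r in range(42,70,2):
    print(r+220,'|'.join(' '.join('%3d'%v for v in g[r,40:66:2]) for g in (x,y,z)))
b=cap('top')
print('bar left end world',cf(atz(b,(197.5,134.3),.137))*1e3,'right',cf(atz(b,(220.3,130.8),.137))*1e3)
E
```

```text
262  43  43  36  15  33  87 104  76  57  52  96 161 194| 62  66  63  40  52  79  89  92 111 116 114 165 198| 42  44  44  37  50  51  44  44  43  41  58  61 147
264  44  43  41  37  82 107  69  30  42  75 116 128 109| 66  67  66  62  79 147 150 103  90  92 120 131 112| 42  43  37  42  56  46  45  44  43  35  92 129 110
266  43  43  42  60 103  72  32  69 107  92  88  97  79| 66  65  67  67 100 165 200 181 126  95  91 101  81| 43  37  29  48  44  43  44  43  34  32  71  98  80
268  63  43  41  62  75  28  54 101 174 165 109  88  72| 65  65  66  66  72  95 139 188 202 169 111  91  74| 40  26  44  73  65  44  45  33  33  93 103  90  72
270  45  41  38  62  68  51  78  97 159 195 177 105  70| 67  64  65  65  77  91  93 113 166 199 180 107  74| 28  21  52  82 144  85  33  27  76 184 181 108  72
272  41  32  49  72  84  84  86  89  93 120 122  55  52|139  76  67  96  93  89  89  90  96 123 126  56  53| 16  19  64 110 102  86  32  47  84 120 125  54  54
274  28  21  53  83  84  85  85  86  87  93  87  59  52|170 166 117 151 103  88  88  89  91  95  89  63  53| 16  59 106 102  68  58  42  78 
[... 552 characters left out ...]
 64|189 196 161 163 172 164 172 163 134 139 119  75  66| 81  87  93 146 171 162 171 163 133 137 119  75  65
284  68 125 188 170 150 163 137 120 107  89  95  68  62|107 167 197 174 154 168 141 123 110  92  97  70  64| 76 105 181 173 153 168 141 118 110  89  97  67  64
286  57  78 130 163 115  88 111  99  90  81  79  63  62| 59  81 134 168 118  89 114 103  93  84  81  65  64| 56  76 133 169 117  87 114 102  91  83  80  64  63
288  48  53  64  81  67  70  89  74  84  66  63  63  62| 49  54  66  82  69  70  92  76  85  68  65  64  65| 50  55  65  82  69  71  92  75  86  67  64  63  63
bar left end world [-140.53295076  -24.76271831  137.        ] right [-139.90703649   24.40379118  137.        ]
```

```bash
python3 - <<'E'
from h import *
c=cap('scene'); p=np.array([.5760,.0547,.3816])
for d in (-.048,-.02,0,.003,.022): print(d,((px(c,p-[0,0,d])-[260,140])*3).round(0))
# finger at opening .52: +-(~22mm) along f
for o in (-.035,-.022,.022,.035): print(o,((px(c,p-[0,0,.022]+o*f)-[260,140])*3).round(0))
g=cv2.cvtColor(cv2.imread('pics/s3c.png'),cv2.COLOR_BGR2GRAY)
for r in range(0,110,6): print(r,' '.join('%3d'%v for v in g[r,250:450:8]))
E
```

```text
-0.048 [387.  18.]
-0.02 [382.  50.]
0 [379.  72.]
0.003 [378.  75.]
0.022 [375.  95.]
-0.035 [402.  68.]
-0.022 [392.  78.]
0.022 [357. 114.]
0.035 [347. 124.]
0 109 111  73   9  12  17  18  20  32  42  43  44  42  43  44  44  45  45  52  44  46  41  29 104 107
6 110 110  75  22  20  10  14  19  19  28  39  44  56  43  41  45  44  43  42  43  42  28  43 107 108
12 110 112  68  25  29   9   8  12  17  19  23  36  70  43  49  60  44  38  40  45  33  24  59 110 110
18 109 111  67  12  14   9  10  10   9  17  16  20  27  38  44  45  42  34  39  36  25  22  74 110 108
24 110 109  94  43  10  10   8  12  10  10  13  17  20  22  34  39  29  79  79  25  24  20  90 111 110
30 110 111 111 105  59  15   8  11   9  11  11  11  15  19  21  25  24  85  74  25  22  19  98 110 110
36 109 110 112 111 108  83  34   9  10   8  10  10   8  13  19  21  22  69  52  32  21  38 107 110 108
42 109 109 111 110 110 111 100  58  12   9  11  11  11  11  11  12  27  57  34  62  64  97 111 110 109
48 108 110 109 109 110 112 112 105  51  20  11   9   8  21  25  11  35  69  67  71  71  83 104 108 109
54 108 110 112
[... 317 characters left out ...]
 110 112  96  64  61  62  33   9   8   8  25  64  65  68  71  79 140 162 148 197
78 109 110 111 111 109 110 112  92  64  60  62  38   9   8   9  30  64  65  65  67 105 159 156  91 114
84 109 110 109 110 109 111 111  85  61  60  62  62  41  16   8  40  65  65  66  64  68  95 141 122  90
90 110 110 108 112 111 110 110  81  62  60  63  65  64  54  27  50  64  64  64  64  65  66  76 121 138
96 111 110 110 111 111 112 110  78  61  60  64  65  65  65  61  64  64  66  64  65  64  62  63  71  96
102 111 110 111 110 111 112 110  74  62  59  64  66  65  65  64  65  65  64  64  66  66  64  65  64  66
108 109 111 111 110 110 112 109  71  61  60  64  64  65  65  66  64  65  65  65  64  65  64  64  65  66
```

Numbers disagree with a 22 mm tip extent: the opening was 33 mm on a 45 mm body, there was no force on the lid, and the bar was missed. I'll probe the lid's top to find the real closed-tip height.

Request:
{"name": "arm_command", "arguments": {
  "translation": [
    [0.3,0,-0.5],
    [0.3,0,-1],
    [0.3,0,-1]
  ],
  "rotation": [
    [0,0,0],
    [0,0,0],
    [0,0,0]
  ],
  "grip": [1,1,1]
}}

```text
time_s: 31.7
position: [0.6677, 0.0823, 0.216]
tcp_rot: [[0.191, -0.012, 0.982], [-0.982, 0.0, 0.191], [-0.003, -1.0, -0.012]]
force: [0.9, -0.2, -0.2]
opening: 0.002
```

Request:
{"name": "arm_command", "arguments": {
  "translation": [
    [0,0,-0.5],
    [0,0.3,-1],
    [0,0.65,-1],
    [0,0.65,-1]
  ],
  "rotation": [
    [0,0,0],
    [0,0,0],
    [0,0,0],
    [0,0,0]
  ],
  "grip": [1,1,1,1]
}}

```text
time_s: 32.1
position: [0.5941, 0.0679, 0.1632]
tcp_rot: [[0.192, -0.007, 0.981], [-0.981, 0.001, 0.192], [-0.002, -1.0, -0.007]]
force: [-0.1, 0.3, 0.0]
opening: 0.007
```

Request:
{"name": "arm_command", "arguments": {
  "translation": [
    [0,0.06,0],
    [0,0.12,0],
    [0,0.12,0]
  ],
  "rotation": [
    [0,0,0],
    [0,0,0],
    [0,0,0]
  ],
  "grip": [1,1,1]
}}

```text
time_s: 32.4
position: [0.5986, 0.0678, 0.1567]
tcp_rot: [[0.192, 0.002, 0.981], [-0.981, -0.0, 0.192], [0.0, -1.0, 0.002]]
force: [-0.1, -0.1, 0.3]
opening: 0.008
```

```bash
python3 st.py
```

```text
32.4 TCP case mm [-34.2  -2.3 156.7] tip [-34.2  -2.3 134.7] F f,y,z [-0.1  0.1  0.3]
[[ 0.192  0.002  0.981]
 [-0.981 -0.     0.192]
 [ 0.    -1.     0.002]]
```

Request:
{"name": "arm_command", "arguments": {
  "translation": [
    [0,0.05,0],
    [0,0.1,0],
    [0,0.1,0]
  ],
  "rotation": [
    [0,0,0],
    [0,0,0],
    [0,0,0]
  ],
  "grip": [1,1,1]
}}

```text
time_s: 32.7
position: [0.5969, 0.0678, 0.1478]
tcp_rot: [[0.192, -0.001, 0.981], [-0.981, 0.0, 0.192], [-0.0, -1.0, -0.001]]
force: [-0.2, -0.3, 0.2]
opening: 0.004
```

```bash
python3 st.py|head -1; python3 bar.py | grep -A1 keeper
```

```text
32.7 TCP case mm [-32.5  -2.7 147.8] tip [-32.5  -2.7 125.8] F f,y,z [-0.3  0.3  0.2]
keeper [(array([354. , 267.3]), 0.84)] [(array([212.9, 150.1]), 0.94)]
[-102.    1.  130.]
```

Request:
{"name": "arm_command", "arguments": {
  "translation": [
    [0,0.05,0],
    [0,0.05,0]
  ],
  "rotation": [
    [0,0,0],
    [0,0,0]
  ],
  "grip": [1,1]
}}

```text
time_s: 33.3
position: [0.5968, 0.0677, 0.1437]
tcp_rot: [[0.192, -0.001, 0.981], [-0.981, 0.0, 0.192], [-0.0, -1.0, -0.001]]
force: [-0.4, 0.7, -0.2]
opening: 0.003
```

Request:
{"name": "arm_command", "arguments": {
  "translation": [
    [0,0.05,0],
    [0,0.05,0]
  ],
  "rotation": [
    [0,0,0],
    [0,0,0]
  ],
  "grip": [1,1]
}}

```text
time_s: 33.5
position: [0.5974, 0.0677, 0.1402]
tcp_rot: [[0.192, 0.0, 0.981], [-0.981, -0.0, 0.192], [0.0, -1.0, 0.0]]
force: [0.8, -0.2, 0.6]
opening: 0.008
```

```bash
python3 st.py|head -1
```

```text
33.5 TCP case mm [-33.   -2.5 140.2] tip [-33.   -2.5 118.2] F f,y,z [0.7 0.4 0.6]
```

Request:
{"name": "arm_command", "arguments": {
  "translation": [
    [0,0.05,0],
    [0,0.05,0]
  ],
  "rotation": [
    [0,0,0],
    [0,0,0]
  ],
  "grip": [1,1]
}}

```text
time_s: 33.7
position: [0.598, 0.0678, 0.1385]
tcp_rot: [[0.192, 0.002, 0.981], [-0.981, -0.0, 0.192], [0.001, -1.0, 0.002]]
force: [-3.6, 0.0, 12.0]
opening: 0.004
```

Request:
{"name": "arm_command", "arguments": {
  "translation": [
    [0,0.04,0],
    [0,0.04,0]
  ],
  "rotation": [
    [0,0,0],
    [0,0,0]
  ],
  "grip": [1,1]
}}

```text
time_s: 33.9
position: [0.5983, 0.0679, 0.1372]
tcp_rot: [[0.192, 0.004, 0.981], [-0.981, -0.0, 0.192], [0.001, -1.0, 0.004]]
force: [-5.8, 1.3, 22.1]
opening: 0.005
```

```bash
python3 st.py|head -1
```

```text
33.9 TCP case mm [-33.9  -2.5 137.2] tip [-34.   -2.4 115.2] F f,y,z [-5.4 -2.4 22.1]
```

Contact is at TCP z ≈ 0.139 with the lid top at ≈ 0.149. The closed tips therefore really sit 10 mm above the reported TCP height, which agrees with the image. Redoing the loop push with that offset.

Request:
{"name": "arm_command", "arguments": {
  "translation": [
    [0,-0.4,0],
    [0,-0.8,0.4],
    [0,-0.8,0.87],
    [0,-0.8,0.87]
  ],
  "rotation": [
    [0,0,0],
    [0,0,0],
    [0,0,0],
    [0,0,0]
  ],
  "grip": [1,1,1,1]
}}

```text
time_s: 34.3
position: [0.6707, 0.0814, 0.1986]
tcp_rot: [[0.193, 0.008, 0.981], [-0.981, -0.0, 0.193], [0.002, -1.0, 0.008]]
force: [-0.4, -0.5, -1.6]
opening: 0.004
```

Request:
{"name": "arm_command", "arguments": {
  "translation": [
    [0.03,0,0.4],
    [0.03,0,0.87],
    [0.03,0.4,0.87],
    [0.03,0.9,0.87],
    [0.03,0.9,0.87]
  ],
  "rotation": [
    [0,0,0],
    [0,0,0],
    [0,0,0],
    [0,0,0],
    [0,0,0]
  ],
  "grip": [1,1,1,1,1]
}}

```text
time_s: 34.8
position: [0.7278, 0.0921, 0.117]
tcp_rot: [[0.192, -0.017, 0.981], [-0.981, 0.0, 0.192], [-0.003, -1.0, -0.017]]
force: [-0.8, 0.5, -1.5]
opening: 0.007
```

```bash
python3 st.py|head -1
```

```text
34.8 TCP case mm [-165.7   -1.7  117. ] tip [-165.3   -1.8   95. ] F f,y,z [-0.6 -0.7 -1.5]
```

Request:
{"name": "arm_command", "arguments": {
  "translation": [
    [0,0,0],
    [0,0,0]
  ],
  "rotation": [
    [0,0,0],
    [0,0,0]
  ],
  "grip": [1,1]
}}

```text
time_s: 35.0
position: [0.7353, 0.0921, 0.1272]
tcp_rot: [[0.192, 0.003, 0.981], [-0.981, -0.0, 0.192], [0.001, -1.0, 0.003]]
force: [0.4, -0.1, 0.5]
opening: 0.004
```

```bash
python3 st.py|head -1; python3 bar.py
```

```text
35.0 TCP case mm [-173.    -0.2  127.2] tip [-173.1   -0.2  105.2] F f,y,z [0.4 0.2 0.5]
lever_tip [(array([343.7, 283.5]), 0.41)] [(array([213.9, 131.1]), 0.49)]
[-146.    1.  118.]
bail_bar [(array([347.1, 278.4]), 0.43)] [(array([209.3, 133.9]), 0.6)]
[-137.   -4.  132.]
keeper [(array([354.5, 264.1]), 0.96)] [(array([215.2, 153.3]), 0.76)]
[-94.   5. 130.]
```

Request:
{"name": "arm_command", "arguments": {
  "translation": [
    [0,0.11,0],
    [0,0.11,-0.07],
    [0,0.11,-0.14],
    [0,0.11,-0.21],
    [0,0.11,-0.28]
  ],
  "rotation": [
    [0,0,0],
    [0,0,0],
    [0,0,0],
    [0,0,0],
    [0,0,0]
  ],
  "grip": [1,1,1,1,1]
}}

```text
time_s: 35.9
position: [0.7118, 0.0877, 0.1164]
tcp_rot: [[0.192, 0.0, 0.981], [-0.981, -0.0, 0.192], [0.0, -1.0, 0.0]]
force: [-0.9, -0.2, -0.4]
opening: 0.004
```

Request:
{"name": "arm_command", "arguments": {
  "translation": [
    [0,0,-0.06],
    [0,0,-0.12],
    [0,0,-0.18],
    [0,0,-0.24],
    [0,0,-0.3]
  ],
  "rotation": [
    [0,0,0],
    [0,0,0],
    [0,0,0],
    [0,0,0],
    [0,0,0]
  ],
  "grip": [1,1,1,1,1]
}}

```text
time_s: 36.4
position: [0.6883, 0.0832, 0.1163]
tcp_rot: [[0.192, -0.0, 0.981], [-0.981, -0.0, 0.192], [0.0, -1.0, -0.0]]
force: [-1.3, -0.1, -0.2]
opening: 0.006
```

```bash
python3 st.py|head -1; python3 bar.py; python3 - <<'E'
from h import *
z=cv2.cvtColor(cap('scene')['image'],cv2.COLOR_BGR2GRAY)
for r in range(262,290,2): print(r,' '.join('%3d'%v for v in z[r,340:366:2]))
E
```

```text
36.4 TCP case mm [-125.2   -0.4  116.3] tip [-125.2   -0.4   94.3] F f,y,z [-1.3 -0.1 -0.2]
lever_tip [(array([346.3, 285.1]), 0.62)] [(array([208.7, 130.6]), 0.51)]
[-148.   -8.  122.]
bail_bar [(array([352. , 264.6]), 0.36)] []
keeper [(array([354.7, 266.4]), 0.6)] [(array([215.6, 149.6]), 0.56)]
[-100.    3.  130.]
262  17  22  32  42  42  42  37  49  47  44  42  42  51
264  21  19  22  37  44  37  42  48  43  44  43  35  62
266  46  24  32  41  36  33  50  42  43  41  37  32  59
268  60  41  42  38  26  49  80  55  43  38  29  81 128
270  49  44  39  25  20  58 101 103  47  27  60 102 162
272  42  42  33  17  32  86 105  82  57  50  91  73 128
274  44  43  33  26  80 107  69  43  48  81  77 117 107
276  42  44  43  68 106  74  40  67  82  87  97 136  85
278  54  43  43  81  82  33  67  85  88  88 125 115  65
280  51  43  38  69  68  54  84  97  93 105 145  90  63
282  42  34  54  74 111 146 158 162 127 124 133  72  64
284  34  28  74  84 101 155 150 155 116 154 112  66  62
286  21  26  83  92  97  89 115 115 111 134  81  63  61
288  13  22  57  70  64  71  90  77 127  86  62  63  63
```

Request:
{"name": "arm_command", "arguments": {
  "translation": [
    [0,0,-0.05],
    [0,0,-0.05],
    [0,0,-0.05]
  ],
  "rotation": [
    [0,0,0],
    [0,0,0],
    [0,0,0]
  ],
  "grip": [1,1,1]
}}

```text
time_s: 37.15
position: [0.6846, 0.0824, 0.1163]
tcp_rot: [[0.192, -0.0, 0.981], [-0.981, -0.0, 0.192], [-0.0, -1.0, -0.0]]
force: [0.3, 0.4, 0.3]
opening: 0.008
```

Request:
{"name": "arm_command", "arguments": {
  "translation": [
    [0,0,0.1],
    [0,-0.1,0.3],
    [0,-0.5,0.6],
    [0,-1,1],
    [0,-1,1]
  ],
  "rotation": [
    [0,0,0],
    [0,0,0],
    [0,0,0],
    [0,0,0],
    [0,0,0]
  ],
  "grip": [1,1,1,1,1]
}}

```text
time_s: 37.65
position: [0.7717, 0.0984, 0.2041]
tcp_rot: [[0.193, 0.019, 0.981], [-0.981, 0.0, 0.193], [0.003, -1.0, 0.019]]
force: [0.7, 0.1, 1.4]
opening: 0.008
```

```bash
python3 st.py|head -1; python3 bar.py; python3 - <<'E'
from h import *
a=cap('scene'); b=cap('top')
A=cv2.resize(a['image'][230:310,310:390],None,fx=5,fy=5,interpolation=cv2.INTER_CUBIC)
B=cv2.resize(b['image'][100:180,175:255],None,fx=5,fy=5,interpolation=cv2.INTER_CUBIC)
cv2.imwrite('pics/c11.png',np.hstack([A,B]))
E
```

```text
37.65 TCP case mm [-209.9    0.4  204.1] tip [-210.3    0.5  182.2] F f,y,z [0.7 0.  1.4]
lever_tip [(array([343.2, 287.3]), 0.82)] [(array([212.8, 129.7]), 0.66)]
[-152.   -2.  113.]
bail_bar [(array([356. , 265.5]), 0.59)] [(array([213.6, 154.5]), 0.37)]
[-93.   1. 127.]
keeper [(array([355.8, 266.8]), 0.61)] [(array([212.7, 152.3]), 0.78)]
[-97.  -1. 129.]
```

View pics/c11.png

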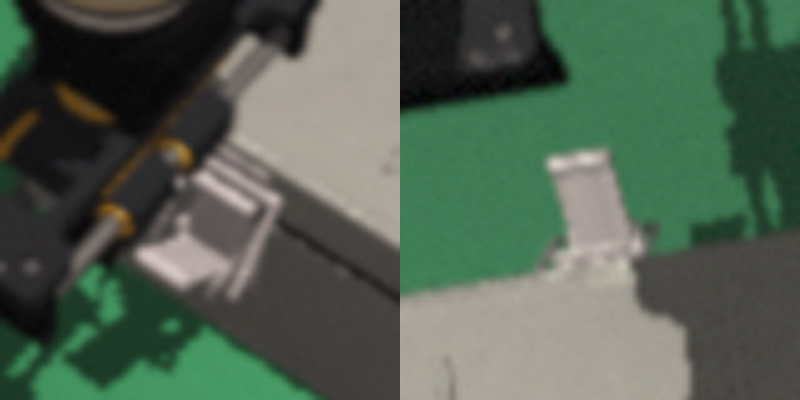

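Left crop: the loop's wires run up beside the keeper and the bar lies on the lid's front. Networks put the bar at case (-93, 1, 127) against the keeper at (-97, -1, 129). The lever is still raised at ≈ 1.75. The 190 mm long gripper body would hit the lid, so I turn the tool 90° before pressing.

Request:
{"name": "arm_command", "arguments": {
  "translation": [
    [0,0,0],
    [0,0,0],
    [0,0,0],
    [0,0,0],
    [0,0,0]
  ],
  "rotation": [
    [0,-0.14,0],
    [0,-0.28,0],
    [0,-0.42,0],
    [0,-0.56,0],
    [0,-0.7,0]
  ],
  "grip": [1,1,1,1,1]
}}

```text
time_s: 38.65
position: [0.763, 0.0978, 0.196]
tcp_rot: [[0.803, -0.001, 0.596], [-0.596, -0.0, 0.803], [-0.0, -1.0, -0.0]]
force: [-0.3, -0.4, -0.1]
opening: 0.007
```

Request:
{"name": "arm_command", "arguments": {
  "translation": [
    [0,0,0],
    [0,0,0],
    [0,0,0],
    [0,0,0],
    [0,0,0]
  ],
  "rotation": [
    [0,-0.14,0],
    [0,-0.28,0],
    [0,-0.42,0],
    [0,-0.56,0],
    [0,-0.7,0]
  ],
  "grip": [1,1,1,1,1]
}}

```text
time_s: 39.15
position: [0.763, 0.0978, 0.196]
tcp_rot: [[0.996, -0.001, -0.094], [0.094, 0.0, 0.996], [-0.001, -1.0, 0.0]]
force: [0.1, -0.8, 0.4]
opening: 0.005
```

Request:
{"name": "arm_command", "arguments": {
  "translation": [
    [0,0,0],
    [0,0,0],
    [0,0,0]
  ],
  "rotation": [
    [0,-0.1,0],
    [0,-0.1,0],
    [0,-0.1,0]
  ],
  "grip": [1,1,1]
}}

```text
time_s: 39.45
position: [0.7631, 0.0978, 0.1961]
tcp_rot: [[0.982, -0.0, -0.19], [0.19, 0.0, 0.982], [-0.0, -1.0, 0.0]]
force: [-0.2, 0.4, -0.0]
opening: 0.006
```

```bash
python3 st.py; python3 bar.py
```

```text
39.45 TCP case mm [-201.4   -0.6  196.1] tip [-201.4   -0.6  174.1] F f,y,z [-0.1 -0.4 -0. ]
[[ 0.982 -0.    -0.19 ]
 [ 0.19   0.     0.982]
 [-0.    -1.     0.   ]]
lever_tip [(array([343.4, 285.5]), 0.47)] [(array([212.5, 129.7]), 0.67), (array([214.4, 150.2]), 0.23)]
[-150.   -2.  117.]
bail_bar [(array([354.5, 269.1]), 0.37)] [(array([210.6, 153.6]), 0.45), (array([296.1, 123.8]), 0.37)]
[-100.   -3.  124.]
keeper [(array([356.2, 266. ]), 0.93)] [(array([214.7, 150.4]), 0.64)]
[-98.   1. 131.]
```

Request:
{"name": "arm_command", "arguments": {
  "translation": [
    [-0.3,0,0],
    [-0.6,0,0],
    [-0.6,0.4,0],
    [-0.6,0.85,0],
    [-0.6,0.85,0]
  ],
  "rotation": [
    [0,0,0],
    [0,0,0],
    [0,0,0],
    [0,0,0],
    [0,0,0]
  ],
  "grip": [1,1,1,1,1]
}}

```text
time_s: 40.35
position: [0.7118, 0.0886, 0.1229]
tcp_rot: [[0.981, -0.012, -0.192], [0.192, 0.0, 0.981], [-0.011, -1.0, 0.003]]
force: [0.0, 0.5, -0.0]
opening: 0.013
```

Request:
{"name": "arm_command", "arguments": {
  "translation": [
    [0,0.05,0],
    [0,0.1,0],
    [0,0.15,0],
    [0,0.2,0],
    [0,0.2,0]
  ],
  "rotation": [
    [0,0,0],
    [0,0,0],
    [0,0,0],
    [0,0,0],
    [0,0,0]
  ],
  "grip": [1,1,1,1,1]
}}

```text
time_s: 40.85
position: [0.717, 0.0886, 0.1129]
tcp_rot: [[0.981, 0.002, -0.192], [0.192, 0.0, 0.981], [0.002, -1.0, -0.0]]
force: [0.4, 0.3, -0.2]
opening: 0.001
```

```bash
python3 st.py|head -1; python3 bar.py
```

```text
40.85 TCP case mm [-154.4   -0.3  112.9] tip [-154.4   -0.3   90.9] F f,y,z [ 0.4 -0.2 -0.2]
lever_tip [(array([356.1, 265.9]), 0.56), (array([343.4, 288.3]), 0.38)] [(array([210.1, 129.1]), 0.62)]
[-124.   -5.  169.]
bail_bar [(array([355.5, 266.8]), 0.58)] [(array([210.7, 154. ]), 0.4)]
[-96.  -2. 129.]
keeper [] [(array([215.2, 150.7]), 0.8)]
```

Request:
{"name": "arm_command", "arguments": {
  "translation": [
    [0,0.08,0],
    [0,0.16,0],
    [0,0.24,0],
    [0.02,0.32,0],
    [0.03,0.4,0]
  ],
  "rotation": [
    [0,0,0],
    [0,0,0],
    [0,0,0],
    [0,0,0],
    [0,0,0]
  ],
  "grip": [1,1,1,1,1]
}}

```text
time_s: 41.75
position: [0.7181, 0.089, 0.0795]
tcp_rot: [[0.981, -0.001, -0.192], [0.192, -0.0, 0.981], [-0.001, -1.0, 0.0]]
force: [-0.2, -0.4, 3.1]
opening: 0.003
```

```bash
python3 st.py|head -1; python3 bar.py
```

```text
41.75 TCP case mm [-155.6   -0.5   79.5] tip [-155.5   -0.5   57.5] F f,y,z [-0.3  0.3  3.1]
lever_tip [(array([340.5, 295.2]), 0.58)] [(array([215.1, 130.4]), 0.49)]
[-159.   -2.   89.]
bail_bar [] [(array([211.2, 152.3]), 0.43)]
keeper [(array([356.2, 267. ]), 0.97)] [(array([213.1, 152.8]), 0.88)]
[-96.  -1. 127.]
```

Request:
{"name": "arm_command", "arguments": {
  "translation": [
    [0.01,0.07,0],
    [0.01,0.14,0],
    [0,0.2,0],
    [-0.02,0.26,0],
    [-0.04,0.3,0]
  ],
  "rotation": [
    [0,0,0],
    [0,0,0],
    [0,0,0],
    [0,0,0],
    [0,0,0]
  ],
  "grip": [1,1,1,1,1]
}}

```text
time_s: 42.65
position: [0.7157, 0.0885, 0.0558]
tcp_rot: [[0.981, 0.001, -0.192], [0.192, 0.0, 0.981], [0.001, -1.0, -0.0]]
force: [0.4, 0.2, 4.2]
opening: 0.009
```

```bash
python3 st.py|head -1; python3 bar.py
```

```text
42.65 TCP case mm [-153.    -0.4   55.8] tip [-153.    -0.4   33.8] F f,y,z [ 0.5 -0.2  4.2]
lever_tip [(array([341. , 301.1]), 0.61)] [(array([216.8, 140.5]), 0.62)]
[-151.   -4.   54.]
bail_bar [] [(array([218.2, 138.8]), 0.59)]
keeper [(array([356.5, 268.1]), 0.63), (array([350. , 279.7]), 0.59)] [(array([213.1, 151.1]), 0.94)]
[-99.  -2. 127.]
```

Request:
{"name": "arm_command", "arguments": {
  "translation": [
    [-0.03,0.04,0],
    [-0.07,0.08,0],
    [-0.1,0.12,0],
    [-0.14,0.15,0],
    [-0.16,0.16,0]
  ],
  "rotation": [
    [0,0,0],
    [0,0,0],
    [0,0,0],
    [0,0,0],
    [0,0,0]
  ],
  "grip": [1,1,1,1,1]
}}

```text
time_s: 43.55
position: [0.7015, 0.0858, 0.0425]
tcp_rot: [[0.981, -0.003, -0.192], [0.192, -0.0, 0.981], [-0.003, -1.0, 0.0]]
force: [0.2, -0.9, 0.1]
opening: 0.007
```

```bash
python3 st.py|head -1; python3 bar.py
```

```text
43.55 TCP case mm [-138.6   -0.5   42.5] tip [-138.5   -0.5   20.5] F f,y,z [-0.   1.   0.1]
lever_tip [] []
bail_bar [(array([375.5, 271.9]), 0.2)] [(array([212.2, 154.3]), 0.49)]
[-83. -29. 119.]
keeper [(array([354.1, 266.5]), 0.6)] [(array([215.1, 154.5]), 0.76)]
[-95.   4. 122.]
```

Request:
{"name": "arm_command", "arguments": {
  "translation": [
    [0.4,0,0],
    [0.8,0,0],
    [1,-0.3,0],
    [1,-0.8,0],
    [1,-1,0]
  ],
  "rotation": [
    [0,0,0],
    [0,0,0],
    [0,0,0],
    [0,0,0],
    [0,0,0]
  ],
  "grip": [1,1,1,1,1]
}}

```text
time_s: 44.45
position: [0.7842, 0.1015, 0.1276]
tcp_rot: [[0.981, 0.007, -0.193], [0.193, -0.0, 0.981], [0.007, -1.0, -0.001]]
force: [0.3, 1.0, 0.7]
opening: -0.001
```

Request:
{"name": "arm_command", "arguments": {
  "translation": [
    [0,-0.5,-0.3],
    [0,-1,-0.6],
    [0,-1,-1],
    [0,-1,-1]
  ],
  "rotation": [
    [0,0,0],
    [0,0,0],
    [0,0,0],
    [0,0,0]
  ],
  "grip": [1,1,1,1]
}}

```text
time_s: 44.85
position: [0.7981, 0.0175, 0.2058]
tcp_rot: [[0.982, 0.004, -0.188], [0.188, -0.003, 0.982], [0.004, -1.0, -0.004]]
force: [-0.1, 0.4, -0.5]
opening: 0.008
```

```bash
python3 st.py|head -1; python3 bar.py; python3 - <<'E'
from h import *
a=cap('scene'); b=cap('top')
for v in (0,.15,.3,.5):
    t,q=lev(v,0); print(v,'tip',px(a,t).round(1),px(b,t).round(1))
print('keeper tight',px(a,casept(-.097,0,.122)).round(1),'seal',px(a,casept(-.097,0,.128)).round(1))
t=cv2.imread('pics/t0.png'); d=cv2.absdiff(t,b['image']).max(2)
for n,w in [('brush',(.744,-.273,.0)),('glue',(.7727,-.0963,0)),('offcut',(.3414,-.3793,0))]:
    print(n,pt('scene',n)[:1],pt('top',n)[:1])
z=cv2.cvtColor(a['image'],cv2.COLOR_BGR2GRAY)
for r in range(262,316,2): print(r,' '.join('%3d'%v for v in z[r,336:368:2]))
E
```

```text
44.85 TCP case mm [-220.4   84.9  205.8] tip [-220.5   85.   183.8] F f,y,z [ 0.  -0.4 -0.5]
lever_tip [(array([347.9, 298.7]), 0.67)] [(array([220.3, 149.2]), 0.53)]
[-131.   -6.   40.]
bail_bar [(array([268.4, 277.3]), 0.52), (array([353.4, 268.3]), 0.46)] [(array([209.9, 149.2]), 0.49)]
[-202.   84.  130.]
keeper [(array([351.7, 268.8]), 0.83), (array([373. , 272.9]), 0.51)] [(array([213.9, 154.1]), 0.7)]
[-100.    4.  119.]
0 tip [345.2 296.3] [221.4 151.2]
0.15 tip [343.6 297.5] [220.6 148. ]
0.3 tip [342.2 298.2] [219.8 145. ]
0.5 tip [340.6 298.5] [218.5 141.2]
keeper tight [355.  268.1] seal [355.1 266.6]
brush [] [(array([367., 138.]), 0.72)]
glue [(array([269.6, 278. ]), 0.84)] [(array([297.3, 126.8]), 0.75)]
offcut [(array([325.1, 147. ]), 0.41)] [(array([414.9, 304.4]), 0.77)]
262  66  65  67  66  69  85  74  81 100 128 127 117 160 203 225 206
264  67  67  67  68  79 161 161 106  93  93 111 125 111 142 184 203
266  65  65  66  67  73 107 154 192 163 101  91  94 122 133 105 161
268  65  65  67  67  77 100 100 165 201 190 140  95  91  96  75  79
270  67  65  64  66  86  88 
[... 835 characters left out ...]
  63  62  63  63  64
296  60  50  95 164 183 158 153 145  98  60  63  65  65  63  64  64
298  60  48  51  72 135 182 173 138 119  91  63  60  65  65  64  63
300  60  47  48  50  85 131 159 127 122 123 111  75  66  62  65  64
302  88  52  48  49  91 121 123 116 122 123 124 123 112  68  57  62
304 118  90  60  50  91 122 124 124 122 122 124 124 124 115  89  58
306 121 120 110  65  76 118 124 124 125 124 125 124 124 125 123  93
308 121 122 123 114 113 123 123 124 123 123 125 126 125 124 125 126
310 118 122 123 122 121 124 123 123 124 124 125 125 127 125 125 126
312 122 120 121 122 124 122 122 125 123 124 124 124 122 125 124 125
314 122 122 122 124 124 124 121 124 125 124 125 126 125 125 125 125
```

```bash
python3 - <<'E'
from h import *
s=bot.read_state(); print(s['time_s'],s['force'],np.abs(s['qvel']).max())
print(bot.hand_in())
E
```

```text
45.65 [-0.20073964  0.3663664   0.84545019] 0.22810035698996137
the job is handed in; nothing more can be done
None
```

I handed the job in at 45.65 s of robot time: the plane is in the case, the lid is down and latched, and the gripper was well clear of everything. The hand-in reports no verdict, so success is judged only from my own checks.

**What I did**
- **Plane:** I lifted it, set it sole-down on the foam near the middle of the case and released it at first contact.
- **Lid:** I pushed it over from behind until it sank onto its seal.
- **Loop:** I swung it over the keeper with the lever still raised.
- **Lever:** I turned the tool 90° and pressed the lever along its arc. The resistance then dropped from about 4 N to zero, as expected if the lever snapped home.

**Last checks**
- **Lever:** the tip measured (-131, -6, 40) mm in the case frame, against about (-128, 0, 40) for fully home. The handle edge in the picture matched a value near 0.
- **Lid:** the keeper read z ≈ 119–122 mm, which fits 122 when pulled tight rather than 128 on the seal.
- **Loop bar:** the second-best scene detection was within 2 pixels of the seated position. The top detection gave nothing usable.
- **Plane:** after release it measured about 12 mm from the case's middle at z ≈ 59 mm. I could not see it again once the lid was shut.

**What failed or disagreed**
- **Fingertip height:** the closed fingertips sat about 10 mm above the reported TCP height, not 22 mm below it. Because of this the grip was probably on the plane's lever cap (33 mm opening) rather than its 45 mm body. It also made two pushes at the loop miss and the first lid push slip over the front edge.
- **Lid press:** the light press I made on the lid met no resistance, so the lid settled on its seal by itself. A later probe to find the fingertip height pressed it at about 22 N.
- **Bar in the last scene image:** the network's best detection was a false one.
- **Brush:** the arm hid it in the last scene image. From above it read about 4 pixels from its start. The arm never went near it.

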